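# Stack plates with separator sheets on the wrapping turntable

### The arm

A 6-joint arm with a two-finger parallel gripper is mounted at the origin on the work surface. World frame = base frame: x ahead of the robot, y to its left, z up, the work surface at z = 0. Lengths are in mm, angles in rad, forces in N, time in s.
With the tool pointing down it reaches from about 350 to 850 mm from the base axis. Payload 8.1 kg.
Tool frame: the origin (TCP) lies at the very end of the fingers, on their centre line; the grasp point (between the pads) lies 19 mm behind it; z points along the fingers, y is the line along which they close (so a half turn about z gives the same grasp; the last joint's range is limited). The gripper opens to 93 mm and grips with 3 to 60 N. Pads are 15 mm wide; open, the fingers measure 128 mm over their backs; the gripper's body (75 mm by 188 mm) begins 65 mm behind the grasp point.
Start: joints at [1.171, 0.13, 1.488, -0, 1.523, -0.085], TCP at [185.754, 570.527, 218.635] pointing down, gripper open.
Joint ranges: [-2.96, 2.96], [-0.89, 2.26], [0.02, 2.5], [-1.34, 4.48], [0, 2.73], [-2.66, 2.66]. Speed limits (rad/s): [2.39, 2.39, 2.79, 3.14, 3.14, 3.14].

### API

Orientations are given as a rotation vector (axis times angle).
In Python, from bench import ctrl, eyes, finish_job gives the robot as it stands. The module is installed in compiled form; this text tells all that it offers.
- The arm moves only by the tool drive_tool, never from a script. Its argument "targets" is a list of rows, each an object with "dr": the turn, a rotation vector about the tool's x, y, z in degrees, a list of three; "linear": the shift along the tool's x, y, z in m, a list of three; "jaw": the finger opening in m, from 0 to 0.093. In form: [{"dr": [rx, ry, rz], "linear": [dx, dy, dz], "jaw": jaw}, ...]. A call has 1 to 12 rows; each row is the pose to reach, as a shift and turn from the pose commanded when the call began, along the tool's axes at that moment; what a row does not reach only later rows make up. A row lasts 1/10 s, in which the tool goes at most 50 mm and 8.59 degrees, less where a joint would pass 70% of its speed; a pose out of reach is approached as far as the arm can. A call with a gripper value outside its range is refused whole. The fingers move at their own pace and stop on an object; "newtons" is the grip in N (left out, the last holds). Time passes only in rows, so rows that repeat a pose let the fingers close. It gives the time, the measured TCP pose, the force, the opening and the grip force at its end, in the units of the state.
- ctrl.observe(): the state, without advancing time (a new reading comes with each control period).
- eyes.capture(name): name is "scene" or "top"; returns a dict with "image" (420x560x3 uint8, red, green, blue), "range_z" (420x560 float32, mm along the optical axis (not along the pixel's ray), 0 where there is no reading), "intrinsics" (3x3 intrinsics, pixels), "camera_from_world" (4x4, takes a point from world to camera coordinates). Camera axes: x right, y up, looking along -z (the intrinsics and any distortion apply to the point x, -y, -z); pixel columns grow to the right and rows downward; lengths in mm; the calibration is good to about 2 mm. A picture is of the moment at which its call begins.
- finish_job(): hands the job in; it is judged then, once.
The state is a dict: "clock": time; "qpos": joint angles; "qd": joint speeds; "joint_torque": joint torques, N m; "position": TCP position; "orientation": TCP orientation; "ft_force": force on the tool from outside, world axes, zero at the start; "ft_torque": the same for the moment, N m; "gripper_width": opening from 0.0 (shut) to 1.0 (fully open); "finger_force": force on a finger pad.
Only numpy, scipy, OpenCV 4.12 (cv2) and the standard library are available. Lean on these libraries where they do the work, as an engineer would, in place of code of your own. Each camera call takes 0.05 s, during which the arm holds its last target. There are 200 camera calls.

### The job

Turn the isolator of the wrapping turntable fully off. Then stack all the aluminium plates flat, squarely one over the other and centred on the yellow rectangle between the posts of the turntable, in any order, with one orange separator sheet lying squarely on top of every plate, the last one included, so that no two plates touch; spare sheets stay on the bench. When the stack is complete, turn the isolator fully on again; never work on the turntable while it is on, and leave the mug, can and hammer alone.

Things in the scene. Friction and masses are not known exactly. Their poses are not given: they have to be found in the camera images.
- bed (a point): Centre of the flat black top of the round turntable, 50 mm above the bench, where the stack goes. z up; x along the long side of the yellow rectangle (134 x 67 mm) painted on it and the 120 mm length of the stack.
- machine: Fixed blue bench turntable, disc 170 mm across (it stands still in this job), origin under the disc's centre on the bench, axes as bed. Six steel posts, 8 mm thick, stand 40 mm up from the disc round the rectangle: at x, y = +-45, +-37 mm and +-72, 0 mm. To +x a 20 mm high foot carries a film reel, 60 mm across, on a post 165 mm from the centre, 165 mm high over the bench.
- isolator: Power isolator of the turntable: fixed grey box, 90 x 90 mm, 50 mm high, origin under its centre; a yellow disc on top carries the red rotary bar handle, which turns about the vertical through the box centre.
- handle_grip (a point): Middle of the red bar handle, on its turning axis, 79 mm above the bench: bar 64 mm long, 14 mm thick, its top 91 mm and its underside 63 mm above the bench. The point's x axis points along the bar to the end with the white line.
- handle (a joint): Handle angle, rad: 0 = OFF (bar along the box's x, white line at the white mark), 1.3 = ON (bar turned 1.3 rad clockwise from above, white line towards the green mark). Hard stops at 0 and 1.3; a light friction (0.08 N m) keeps it where it is left. It begins between 1.0 and 1.3 (switched on).
- plate1: Aluminium plate 120 x 50 x 10 mm with blue film on its upper face, 0.13 to 0.21 kg; origin at the centre of its underside, x along its length, z up. Lies flat on the bench at the start. Two or three plates are present; an absent one reads None from the start.
- plate2: Aluminium plate 120 x 50 x 10 mm with blue film on its upper face, 0.13 to 0.21 kg; origin at the centre of its underside, x along its length, z up. Lies flat on the bench at the start. Two or three plates are present; an absent one reads None from the start.
- plate3: Aluminium plate 120 x 50 x 10 mm with blue film on its upper face, 0.13 to 0.21 kg; origin at the centre of its underside, x along its length, z up. Lies flat on the bench at the start. Two or three plates are present; an absent one reads None from the start.
- sheet1: Stiff orange plastic separator sheet 124 x 54 x 6 mm, 36 g; origin at the centre of its underside, x along its length, z up. Lies flat on the bench at the start.
- sheet2: Stiff orange plastic separator sheet 124 x 54 x 6 mm, 36 g; origin at the centre of its underside, x along its length, z up. Lies flat on the bench at the start.
- sheet3: Stiff orange plastic separator sheet 124 x 54 x 6 mm, 36 g; origin at the centre of its underside, x along its length, z up. Lies flat on the bench at the start.
- mug: White mug, 80 mm across, 90 mm high: bystander.
- can: Blue can, 60 mm across, 140 mm high: bystander.
- hammer: Hammer lying on the bench: bystander.
Things that resemble listed ones, but are neither listed nor needed, are in the scene too. Leave any purple look-alike of the plate2 alone.

How it is judged:
By the outcome, as a careful person would: the job done as asked, in the order asked, and still so for the second after the job is handed in, with the robot touching nothing.
Of plate1, plate2, plate3 only 2 to 3 are there at a start; the rules pass over those that are not, and their reading is None.
At some moment in a run one of plate1, plate2, plate3, sheet1, sheet2, sheet3 may be knocked a few centimetres aside while the robot is not near it.
Once in a run the grip may slacken for a moment while it holds something.
It also fails if it takes over 210 s, if anything falls off the work surface, if the arm or the gripper's body presses on something with over 40 N, if the wrist force passes 120 N, or if a joint passes its speed limit or range.

## Working session

There is one attempt and no reset: what is moved stays moved. The work goes in short steps, Python scripts to look and compute and a tool call to move; the robot and the scene stay as the last step left them, time stands still between calls to the robot, and variables do not carry over. Pictures are saved under pics/ and viewed, at most 14 in all, crops included, and the job is handed in when it is done.

Besides the shell and the picture viewer there is one more tool, called as name(argument=value, ...), one argument or row to a line, values as JSON. drive_tool: Moves the arm, as the interface text tells. Its arguments: {"type":"object","properties":{"targets":{"type":"array"},"newtons":{"type":"number"}},"required":["targets"]}

```bash
mkdir -p pics; ls; cat > h.py <<'E'
import numpy as np, cv2, pickle
from bench import ctrl, eyes, finish_job
def cap(n,tag=None):
    d=eyes.capture(n)
    if tag: cv2.imwrite(f'pics/{tag}.png',d['image'][:,:,::-1])
    return d
def world(d):
    "per-pixel world points from range"
    K=np.array(d['intrinsics']);T=np.linalg.inv(np.array(d['camera_from_world']))
    h,w=d['range_z'].shape;u,v=np.meshgrid(np.arange(w),np.arange(h))
    z=d['range_z'];x=(u-K[0,2])/K[0,0]*z;y=(v-K[1,2])/K[1,1]*z
    P=np.stack([x,-y,-z,np.ones_like(z)],-1)@T.T
    return P[...,:3]
def plane(d,uv,zp):
    K=np.array(d['intrinsics']);T=np.linalg.inv(np.array(d['camera_from_world']))
    uv=np.atleast_2d(uv).astype(float)
    r=np.c_[(uv[:,0]-K[0,2])/K[0,0],-(uv[:,1]-K[1,2])/K[1,1],-np.ones(len(uv))]@T[:3,:3].T
    o=T[:3,3];s=(zp-o[2])/r[:,2]
    return o+r*s[:,None]
E
python3 - <<'E'
from h import *
s=ctrl.observe();print(s)
for n in('top','scene'):
    d=cap(n,n+'0');pickle.dump(d,open(n+'0.pkl','wb'))
    print(n,d['intrinsics'],d['camera_from_world'],{k:v for k,v in d.items() if k not in('image','range_z','intrinsics','camera_from_world')})
E
```

```text
pics
{'clock': 0.0, 'qpos': array([ 1.17059669e+00,  1.31138077e-01,  1.48925559e+00, -3.09705985e-05,
        1.52300940e+00, -8.53828897e-02]), 'qd': array([ 0.00166968, -0.00128607,  0.00073202, -0.00055316,  0.00090692,
       -0.0013222 ]), 'joint_torque': array([-4.72537329e-05, -5.59850371e+01, -4.91758204e+01,  7.65574817e-02,
        3.57308064e-02, -1.11996906e-04]), 'position': array([185.54502635, 569.99722332, 217.61425429]), 'orientation': array([-4.92407349e-01, -3.10235166e+00,  2.77171623e-03]), 'ft_force': array([ 0.219517  , -0.22589901, -0.56124991]), 'ft_torque': array([-0.0080485 , -0.02300758, -0.03048501]), 'finger_force': 0.0, 'gripper_width': 0.9960692846799163}
top [[399.20952254   0.         276.60873827]
 [  0.         399.20952254 208.58689625]
 [  0.           0.           1.        ]] [[ 1.86167706e-02 -9.99826188e-01  1.00496885e-03 -9.23400632e-02]
 [ 9.85398352e-01  1.85182495e-02  1.69254726e-01 -5.30688958e+02]
 [-1.69243918e-01 -2.16068176e-03  9.85571828e-01 -1.42181160e+03]
 [ 0.00000000e+00  0.00000000e+00  0.00000000e+00  1.00000000e+00]] {}
scene [[494.99709315   0.         285.95374916]
 [  0.         494.99709315 209.40971435]
 [  0.           0.           1.        ]] [[ 3.95798311e-01  9.18252554e-01  1.24877569e-02 -2.13207178e+02]
 [-6.05153573e-01  2.50565484e-01  7.55649450e-01  2.41018971e+02]
 [ 6.90748037e-01 -3.06641787e-01  6.54857209e-01 -2.13364731e+03]
 [ 0.00000000e+00  0.00000000e+00  0.00000000e+00  1.00000000e+00]] {}
```

View pics/top0.png

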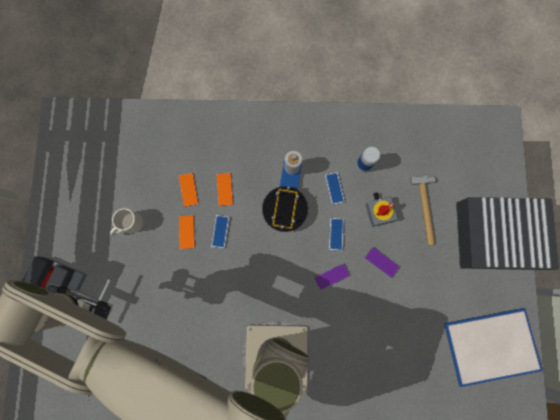

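View pics/scene0.png

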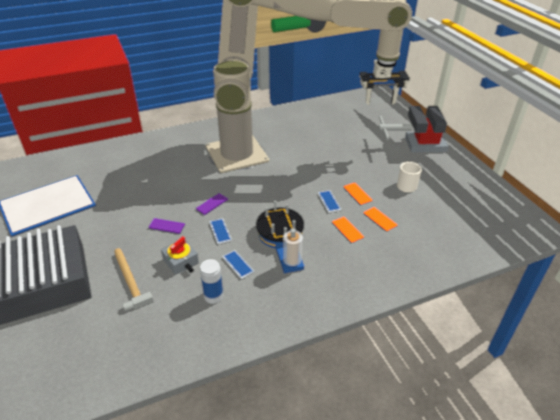

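Top view: blue plates at px (220,232), (335,187) and (336,234); orange sheets at (188,189), (225,189) and (187,232). The turntable is at (285,208) and the isolator at (383,210). The purple look-alikes at (333,276) and (382,262) stay put. Next I'll enlarge and measure.

```bash
cat >> h.py <<'E'
def soft(d,kind):
    a=d['image'].astype(int);r,g,b=a[...,0],a[...,1],a[...,2]
    hsv=cv2.cvtColor(d['image'],cv2.COLOR_RGB2HSV);H,S,V=[hsv[...,i].astype(int) for i in range(3)]
    if kind=='orange': m=(H>=5)&(H<=15)&(S>170)&(V>120)
    if kind=='blue': m=(H>100)&(H<122)&(S>130)&(V>50)
    if kind=='yellow': m=(H>=16)&(H<36)&(S>120)&(V>80)
    if kind=='red': m=((H<5)|(H>172))&(S>150)&(V>80)
    if kind=='purple': m=(H>125)&(H<150)&(S>100)&(V>40)
    return m.astype(np.uint8)
def blobs(d,kind,zp,amin=15,roi=None):
    m=soft(d,kind);n,l,st,c=cv2.connectedComponentsWithStats(m,connectivity=8)
    out=[]
    for i in range(1,n):
        if st[i,4]<amin: continue
        v,u=np.nonzero(l==i);p=plane(d,np.c_[u,v],zp)[:,:2].astype(np.float32)
        mu=p.mean(0);w,e=np.linalg.eigh(np.cov(p.T));a=np.degrees(np.arctan2(e[1,1],e[0,1]))
        a=(a+90)%180-90
        L=np.sqrt(12*w[::-1])
        out.append((c[i].round(1),mu.round(1),round(float(a),1),L.round(1),st[i,4]))
    return out
E
python3 - <<'E'
from h import *
for n in('top','scene'):
    d=pickle.load(open(n+'0.pkl','rb'))
    for k,z in(('orange',6),('blue',10),('purple',10),('yellow',50),('red',91)):
        for b in blobs(d,k,z):
            if 250<b[1][0]<950 and abs(b[1][1])<500: print(n,k,*b)
    # box heights
    P=world(d)
    print('bed z',np.median(P[200:216,280:290,2]) if n=='top' else '')
d=pickle.load(open('top0.pkl','rb'))['image'][:,:,::-1];e=pickle.load(open('scene0.pkl','rb'))['image'][:,:,::-1]
A=cv2.resize(d[170:250,250:350],(400,320),interpolation=cv2.INTER_CUBIC)
B=cv2.resize(d[185:235,352:415],(400,317),interpolation=cv2.INTER_CUBIC)[:280]
C=cv2.resize(e[190:260,240:340],(400,280),interpolation=cv2.INTER_CUBIC)
D=cv2.resize(e[225:281,150:230],(400,280),interpolation=cv2.INTER_CUBIC)
cv2.imwrite('pics/crop1.png',np.vstack([np.hstack([A[:280],B]),np.hstack([C,D])]))
E
```

```text
top orange [224.4 188.9] [609.8 210.2] 7.1 [121.3  51.9] 424
top orange [188.1 189.4] [605.1 348.2] 13.3 [121.1  52.7] 431
top orange [381.1 208.8] [ 544.1 -384.5] -40.5 [61.7 24.3] 25
top orange [186.5 231.7] [443.6 345. ] 3.1 [121.2  52.1] 451
top blue [362.6 165.3] [ 711.4 -316.8] 50.3 [50.7 22.5] 61
top blue [289.8 179.6] [649.7 -38.3] 83.0 [70.8 59.5] 256
top blue [334.4 187.7] [ 621.2 -208.1] 13.3 [106.8  36.8] 266
top blue [219.7 231.1] [447.6 220.3] -6.4 [106.9  36.5] 280
top blue [336.1 233.7] [ 446.  -213.2] -3.4 [107.2  36.9] 281
top purple [381.9 261.9] [ 344.9 -381.3] 54.1 [119.8  49.8] 444
top purple [331.6 276.2] [ 289.6 -195.9] -64.2 [119.6  48.2] 438
top yellow [287.7 191.1] [596. -30.] 80.8 [82.7 14. ] 52
top yellow [275.6 207.1] [535.1  13.4] -8.2 [82.5  8.1] 48
top yellow [293.8 208.9] [529.7 -53.1] -9.4 [78.3  9.3] 53
top yellow [382.3 210.6] [ 529.7 -377. ] 38.5 [75.5 67.3] 194
top yellow [274.7 223.7] [474.   15.6] 49.1 [33.9 14.6] 26
top yellow [290.2 226.1] [466.  -40.8] -37.8 [23.9 12.7] 15
top red [383.6 209.6] [ 526.2 -371. ] -53.9 [34.6 23.8] 63
bed z 49.
[... 332 characters left out ...]
ene blue [220.  230.1] [ 443.3 -213.9] -2.4 [103.4  35.6] 200
scene blue [284.5 257.4] [652.8 -55. ] 3.6 [188.2  54.1] 237
scene blue [237.8 263.2] [ 618.3 -208. ] 13.2 [104.9  34.6] 245
scene blue [212.4 289. ] [ 691.6 -317.2] -24.0 [54.2 53.2] 220
scene purple [211.3 203.5] [ 291.1 -199.5] -63.5 [119.7  52.1] 288
scene purple [166.3 225.4] [ 346.7 -383.3] 54.1 [118.1  53.6] 340
scene yellow [284.3 215.9] [501.7   8.6] 9.1 [120.2  41.5] 89
scene yellow [269.  220.5] [503.9 -50.5] -13.3 [49.7 12.4] 33
scene yellow [276.8 235.8] [585.9 -55. ] 49.1 [31.8 20.7] 35
scene yellow [179.7 252.2] [ 535.1 -376.9] -81.2 [77.6 53.5] 158
scene red [178.4 245.3] [ 544.5 -378.1] -33.2 [65.3 28.5] 123
bed z
```

View pics/crop1.png

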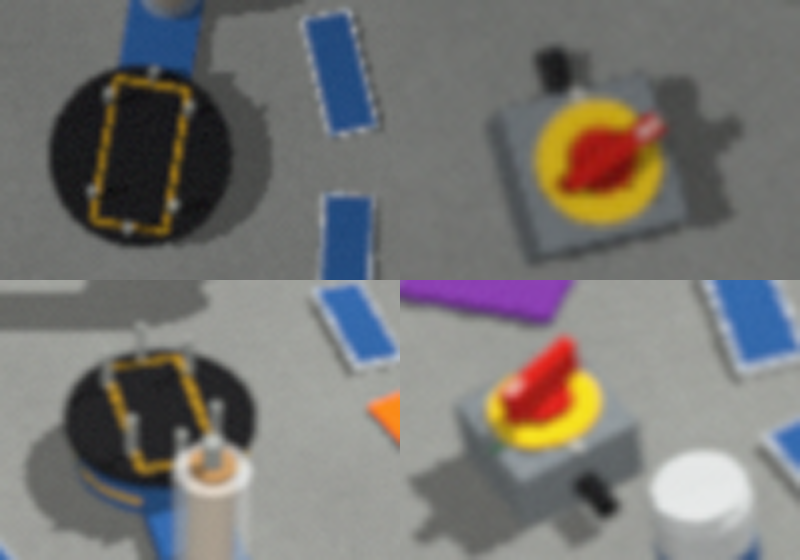

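```bash
cat > m.py <<'E'
from h import *
for n in('top','scene'):
    d=pickle.load(open(n+'0.pkl','rb'));print(n,'cam',np.linalg.inv(d['camera_from_world'])[:3,3].round())
    P=world(d)
    # bed rectangle
    m=soft(d,'yellow');v,u=np.nonzero(m);p=plane(d,np.c_[u,v],50)[:,:2]
    k=np.hypot(*(p-[530,-20]).T)<82;p=p[k].astype(np.float32)
    r=cv2.minAreaRect(p);print('bed minrect',r)
    for a in np.arange(-14,-3,1.):
        t=np.radians(a);ex=np.array([np.cos(t),np.sin(t)]);ey=np.array([-ex[1],ex[0]])
        c=np.array(r[0]);X=(p-c)@ex;Y=(p-c)@ey
        s=[np.median(X[(X>50)&(abs(Y)<22)]),np.median(X[(X<-50)&(abs(Y)<22)]),np.median(Y[(Y>20)&(abs(X)<50)]),np.median(Y[(Y<-20)&(abs(X)<50)])]
        sp=[Y[(Y>20)&(abs(X)<50)].std(),Y[(Y<-20)&(abs(X)<50)].std()]
        cc=c+ex*(s[0]+s[1])/2+ey*(s[2]+s[3])/2
        print(a,np.round(s,1),cc.round(1),np.round(sp,2))
    # disc
    a=d['image'].astype(int);dark=(a.max(2)<60)
    D=np.hypot(P[...,0]-530,P[...,1]+20);k=(abs(P[...,2]-50)<6)&(D<100)
    mm=k.astype(np.uint8);cs,_=cv2.findContours(mm,0,1);cn=max(cs,key=cv2.contourArea)[:,0]
    q=plane(d,cn,50)[:,:2].astype(np.float32);print('disc',cv2.fitEllipse(q))
    # isolator
    q0=np.array([525,-375]);D=np.hypot(P[...,0]-q0[0],P[...,1]-q0[1])
    k=(abs(P[...,2]-50)<4)&(D<75);pp=P[k][:,:2].astype(np.float32);print('box',cv2.minAreaRect(pp),k.sum())
    k=(P[...,2]>80)&(D<55);pp=P[k];w,e=np.linalg.eigh(np.cov(pp[:,:2].T));print('bar',pp.mean(0).round(1),pp[:,2].max(),np.degrees(np.arctan2(e[1,1],e[0,1])),np.sqrt(12*w),len(pp))
    v,u=np.nonzero(m);z=P[v,u,2];k=(D[v,u]<60);print('ydisc z',np.percentile(z[k],[10,50,90]));
    q=plane(d,np.c_[u,v][k],np.median(z[k]))[:,:2].astype(np.float32);print('ydisc',cv2.minEnclosingCircle(q),cv2.fitEllipse(cv2.convexHull(q)))
E
python3 m.py
```

```text
top cam [ 282.    7. 1491.]
bed minrect ((531.708740234375, -19.647064208984375), (75.59617614746094, 141.3161163330078), 81.30224609375)
-14.0 [ 67.4 -68.8  33.1 -33.1] [531.  -19.5] [3.31 3.34]
-13.0 [ 67.3 -68.2  32.9 -33. ] [531.2 -19.6] [3.03 2.99]
-12.0 [ 66.8 -67.9  33.1 -33.2] [531.2 -19.6] [2.79 2.83]
-11.0 [ 66.8 -68.   33.  -33.4] [531.1 -19.7] [2.58 2.71]
-10.0 [ 67.1 -66.6  33.1 -33.2] [531.9 -19.7] [2.43 2.64]
-9.0 [ 66.8 -66.6  33.  -33.1] [531.8 -19.7] [2.35 2.64]
-8.0 [ 66.9 -66.6  33.3 -33.4] [531.9 -19.7] [2.31 2.71]
-7.0 [ 67.2 -66.9  33.3 -33.4] [531.8 -19.7] [2.37 2.82]
-6.0 [ 66.9 -67.3  33.4 -33.6] [531.5 -19.8] [2.5  2.97]
-5.0 [ 66.9 -67.4  33.3 -33.6] [531.4 -19.8] [2.7  3.16]
-4.0 [ 67.  -67.5  33.3 -33.4] [531.4 -19.6] [2.95 3.38]
disc ((531.0618896484375, -18.725229263305664), (163.7303924560547, 166.2680206298828), 2.9287848472595215)
box ((531.0706176757812, -377.5015869140625), (88.27078247070312, 89.7364730834961), 15.044443130493164) 248
bar [ 530.  -376.1   90. ] 96.96435766856871 125.06478439097448 [14.08100465 65.70066816] 72
ydisc z [51.10056548
[... 787 characters left out ...]
3.9 3.7]
-6.0 [ 64.4 -68.4  32.4 -34. ] [527.9 -20.2] [3.97 3.81]
-5.0 [ 64.1 -68.3  32.9 -33.7] [527.8 -19.8] [4.1  3.97]
-4.0 [ 63.8 -68.5  32.7 -33.6] [527.6 -19.8] [4.23 4.18]
disc ((525.6105346679688, -27.423072814941406), (149.8506317138672, 169.98866271972656), 27.50006866455078)
box ((529.315673828125, -380.81817626953125), (94.59406280517578, 90.73159790039062), 14.413317680358887) 257
bar [ 531.6 -381.4   88.2] 97.37462033046768 126.32513728487291 [16.57784405 67.48547687] 97
ydisc z [50.85160751 55.19566082 60.25549274]
ydisc ((530.0177001953125, -377.97540283203125), 37.80055618286133) ((528.5313110351562, -378.6407470703125), (71.4111328125, 74.2076644897461), 63.56463623046875)
```

```bash
cat >> h.py <<'E'
from scipy.spatial.transform import Rotation as Ro
def go(tgts,base=None):
    """tgts: list of (x,y,z,yaw deg of tool x mod 180); prints rows wrt base (default measured pose). base=(x,y,z,yaw) for an exact down pose"""
    s=ctrl.observe()
    p=np.array(s['position']);R=Ro.from_rotvec(s['orientation'])
    q6=np.degrees(s['qpos'][5]);az=np.degrees(np.arctan2(p[1],p[0]));M=R.as_matrix();y0=np.degrees(np.arctan2(M[1,0],M[0,0]))
    print('t %.1f pos'%s['clock'],p.round(1),'yaw %.1f q6 %.1f'%(y0,q6),'F',s['ft_force'].round(1),'grip %.1f w %.1f'%(s['finger_force'],s['gripper_width']*93))
    if base: p=np.array(base[:3]);R=down(base[3])
    for t in tgts:
        taz=np.degrees(np.arctan2(t[1],t[0]))
        c=[(abs(q6-((t[3]+k)-y0)+(taz-az)+0),k) for k in(-360,-180,0,180,360)]
        c=[((q6-((t[3]+k-y0))+(taz-az)),k) for k in(-360,-180,0,180,360)]
        b=min(c,key=lambda a:abs(a[0]));yw=t[3]+b[1] if len(t)<5 else t[3]
        Rt=down(yw);L=R.inv().apply(np.array(t[:3])-p)/1000;dr=np.degrees((R.inv()*Rt).as_rotvec())
        print(t,'yaw',round(yw,1),'q6~%.0f'%b[0],'linear',L.round(4).tolist(),'dr',dr.round(1).tolist())
def down(yaw):
    c,s=np.cos(np.radians(yaw)),np.sin(np.radians(yaw))
    return Ro.from_matrix([[c,s,0],[s,-c,0],[0,0,-1]])
E
python3 -c "
from h import *
go([(500,100,220,-54.5),(530,-378,180,-54.5),(530,-378,180,15)])"
```

```text
t 0.1 pos [185.5 570.  217.7] yaw 162.0 q6 -4.9 F [-0.6 -0.1  0.1] grip 0.0 w 93.1
(500, 100, 220, -54.5) yaw 125.5 q6~-29 linear [-0.4445, -0.3496, -0.0018] dr [-0.1, 0.0, 36.5]
(530, -378, 180, -54.5) yaw 125.5 q6~-76 linear [-0.6211, -0.7948, 0.0389] dr [-0.1, 0.0, 36.5]
(530, -378, 180, 15) yaw 15 q6~35 linear [-0.6211, -0.7948, 0.0389] dr [-0.0, 0.1, 147.0]
```

```bash
python3 -c "
from h import *
go([(500,100,220,60,1)])"
```

```text
t 0.1 pos [185.5 570.  217.7] yaw 162.0 q6 -4.9 F [-0.6 -0.1  0.1] grip 0.0 w 93.1
(500, 100, 220, 60, 1) yaw 60 q6~36 linear [-0.4445, -0.3496, -0.0018] dr [-0.1, 0.1, 102.0]
```

drive_tool(
  targets=[
    {"dr": [0,0,102],"linear": [-0.4445,-0.3496,-0.0018],"jaw": 0.093},
    {"dr": [0,0,102],"linear": [-0.4445,-0.3496,-0.0018],"jaw": 0.093},
    {"dr": [0,0,102],"linear": [-0.4445,-0.3496,-0.0018],"jaw": 0.093},
    {"dr": [0,0,102],"linear": [-0.4445,-0.3496,-0.0018],"jaw": 0.093},
    {"dr": [0,0,102],"linear": [-0.4445,-0.3496,-0.0018],"jaw": 0.093},
    {"dr": [0,0,102],"linear": [-0.4445,-0.3496,-0.0018],"jaw": 0.093},
    {"dr": [0,0,102],"linear": [-0.4445,-0.3496,-0.0018],"jaw": 0.093},
    {"dr": [0,0,102],"linear": [-0.4445,-0.3496,-0.0018],"jaw": 0.093},
    {"dr": [0,0,102],"linear": [-0.4445,-0.3496,-0.0018],"jaw": 0.093},
    {"dr": [0,0,102],"linear": [-0.4445,-0.3496,-0.0018],"jaw": 0.093},
    {"dr": [0,0,102],"linear": [-0.4445,-0.3496,-0.0018],"jaw": 0.093},
    {"dr": [0,0,102],"linear": [-0.4445,-0.3496,-0.0018],"jaw": 0.093},
  ],
)

```text
clock: 1.3
position: [501.7, 96.4, 219.9]
orientation: [2.728, 1.556, -0.001]
ft_force: [-1.0, 0.3, -0.1]
gripper_width: 1.0
finger_force: 0.0
```

```bash
python3 -c "
from h import *
go([(530,-378,180,-54.5,1)])"
```

```text
t 1.3 pos [501.7  96.4 219.9] yaw 59.4 q6 35.8 F [-1.   0.3 -0.1] grip 0.0 w 93.0
(530, -378, 180, -54.5, 1) yaw -54.5 q6~-77 linear [-0.3939, 0.2659, 0.0406] dr [0.1, 0.0, 113.9]
```

drive_tool(
  targets=[
    {"dr": [0,0,95],"linear": [-0.3939,0.2659,0.0406],"jaw": 0.05},
    {"dr": [0,0,95],"linear": [-0.3939,0.2659,0.0406],"jaw": 0.05},
    {"dr": [0,0,95],"linear": [-0.3939,0.2659,0.0406],"jaw": 0.05},
    {"dr": [0,0,95],"linear": [-0.3939,0.2659,0.0406],"jaw": 0.05},
    {"dr": [0,0,95],"linear": [-0.3939,0.2659,0.0406],"jaw": 0.05},
    {"dr": [0,0,95],"linear": [-0.3939,0.2659,0.0406],"jaw": 0.05},
    {"dr": [0,0,95],"linear": [-0.3939,0.2659,0.0406],"jaw": 0.05},
    {"dr": [0,0,95],"linear": [-0.3939,0.2659,0.0406],"jaw": 0.05},
    {"dr": [0,0,95],"linear": [-0.3939,0.2659,0.0406],"jaw": 0.05},
    {"dr": [0,0,95],"linear": [-0.3939,0.2659,0.0406],"jaw": 0.05},
    {"dr": [0,0,95],"linear": [-0.3939,0.2659,0.0406],"jaw": 0.05},
    {"dr": [0,0,95],"linear": [-0.3939,0.2659,0.0406],"jaw": 0.05},
  ],
)

```text
clock: 2.5
position: [532.4, -374.3, 178.6]
orientation: [-2.993, 0.952, 0.003]
ft_force: [1.1, -0.0, -0.3]
gripper_width: 0.537
finger_force: 0.0
```

drive_tool(
  targets=[
    {"dr": [0,0,19],"linear": [0,0,0],"jaw": 0.05},
    {"dr": [0,0,19],"linear": [0,0,0],"jaw": 0.05},
    {"dr": [0,0,19],"linear": [0,0,0],"jaw": 0.05},
    {"dr": [0,0,19],"linear": [0,0,0],"jaw": 0.05},
    {"dr": [0,0,19],"linear": [0,0,0],"jaw": 0.05},
  ],
)

```text
clock: 3.0
position: [533.3, -372.9, 179.8]
orientation: [-2.802, 1.421, 0.0]
ft_force: [0.7, 0.0, -0.4]
gripper_width: 0.54
finger_force: 0.0
```

```bash
python3 -c "
from h import *
go([(530,-378,65,-54.5,1),(530,-378,65,-20,1),(530,-378,65,18,1)])"
```

```text
t 3.0 pos [ 533.3 -372.9  179.8] yaw -53.8 q6 104.3 F [ 0.7  0.  -0.4] grip 0.0 w 50.2
(530, -378, 65, -54.5, 1) yaw -54.5 q6~-76 linear [0.0022, 0.0057, 0.1148] dr [-0.0, 0.0, 0.7]
(530, -378, 65, -20, 1) yaw -20 q6~70 linear [0.0022, 0.0057, 0.1148] dr [-0.0, 0.0, -33.8]
(530, -378, 65, 18, 1) yaw 18 q6~32 linear [0.0022, 0.0057, 0.1148] dr [-0.0, 0.0, -71.8]
```

drive_tool(
  targets=[
    {"dr": [0,0,0.7],"linear": [0.0022,0.0057,0.08],"jaw": 0.05},
    {"dr": [0,0,0.7],"linear": [0.0022,0.0057,0.08],"jaw": 0.05},
    {"dr": [0,0,0.7],"linear": [0.0022,0.0057,0.1],"jaw": 0.05},
    {"dr": [0,0,0.7],"linear": [0.0022,0.0057,0.1148],"jaw": 0.05},
    {"dr": [0,0,0.7],"linear": [0.0022,0.0057,0.1148],"jaw": 0.05},
    {"dr": [0,0,0.7],"linear": [0.0022,0.0057,0.1148],"jaw": 0.05},
  ],
  newtons=15,
)

```text
clock: 3.6
position: [530.3, -378.9, 65.9]
orientation: [2.791, -1.443, 0.001]
ft_force: [0.1, 0.6, 0.1]
gripper_width: 0.537
finger_force: 0.0
```

drive_tool(
  targets=[
    {"dr": [0,0,0],"linear": [0,0,0],"jaw": 0.025},
    {"dr": [0,0,0],"linear": [0,0,0],"jaw": 0.02},
    {"dr": [0,0,0],"linear": [0,0,0],"jaw": 0.01},
    {"dr": [0,0,0],"linear": [0,0,0],"jaw": 0.01},
    {"dr": [0,0,0],"linear": [0,0,0],"jaw": 0.01},
    {"dr": [0,0,0],"linear": [0,0,0],"jaw": 0.01},
  ],
  newtons=15,
)

```text
clock: 4.2
position: [528.5, -380.1, 65.5]
orientation: [2.787, -1.443, -0.002]
ft_force: [-7.8, -3.3, 3.9]
gripper_width: 0.151
finger_force: 15.0
```

```bash
python3 -c "
from h import *
s=ctrl.observe();p=s['position'];print(s['ft_torque'])
go([(p[0],p[1],p[2],15,1)])"
```

```text
[-0.54427192  1.39592678  0.07710169]
t 4.2 pos [ 528.5 -380.1   65.5] yaw -54.8 q6 104.7 F [-7.8 -3.3  3.9] grip 15.0 w 14.1
(np.float64(528.4639014215071), np.float64(-380.07332866701495), np.float64(65.46454530138863), 15, 1) yaw 15 q6~35 linear [0.0, 0.0, 0.0] dr [0.1, 0.1, -69.8]
```

drive_tool(
  targets=[
    {"dr": [0,0,0],"linear": [0,0.002,0],"jaw": 0.01},
    {"dr": [0,0,-72.5],"linear": [0,0.002,0],"jaw": 0.01},
    {"dr": [0,0,-72.5],"linear": [0,0.002,0],"jaw": 0.01},
    {"dr": [0,0,-72.5],"linear": [0,0.002,0],"jaw": 0.01},
    {"dr": [0,0,-72.5],"linear": [0,0.002,0],"jaw": 0.01},
    {"dr": [0,0,-72.5],"linear": [0,0.002,0],"jaw": 0.01},
    {"dr": [0,0,-72.5],"linear": [0,0.002,0],"jaw": 0.01},
    {"dr": [0,0,-72.5],"linear": [0,0.002,0],"jaw": 0.01},
    {"dr": [0,0,-72.5],"linear": [0,0.002,0],"jaw": 0.01},
    {"dr": [0,0,-72.5],"linear": [0,0.002,0],"jaw": 0.01},
    {"dr": [0,0,-72.5],"linear": [0,0.002,0],"jaw": 0.01},
  ],
  newtons=15,
)

```text
clock: 5.3
position: [529.0, -379.1, 65.4]
orientation: [-3.103, -0.486, -0.002]
ft_force: [2.5, 5.5, 2.9]
gripper_width: 0.151
finger_force: 15.4
```

```bash
python3 -c "
from h import *
s=ctrl.observe();p=s['position'];print(s['ft_torque'])
go([(p[0],p[1],p[2],18,1)])"
```

```text
[ 0.81479106 -0.17210635 -0.29665168]
t 5.3 pos [ 529.  -379.1   65.4] yaw 17.8 q6 32.0 F [2.5 5.5 2.9] grip 15.4 w 14.0
(np.float64(528.9536715628118), np.float64(-379.097198553891), np.float64(65.40646454076423), 18, 1) yaw 18 q6~32 linear [0.0, 0.0, 0.0] dr [-0.0, -0.1, -0.2]
```

drive_tool(
  targets=[
    {"dr": [0,0,-3],"linear": [0,0,0],"jaw": 0.01},
    {"dr": [0,0,-5],"linear": [0,0,0],"jaw": 0.01},
    {"dr": [0,0,-5],"linear": [0,0,0],"jaw": 0.01},
    {"dr": [0,0,-5],"linear": [0,0,0],"jaw": 0.01},
  ],
  newtons=25,
)

```text
clock: 5.7
position: [529.1, -379.1, 65.4]
orientation: [-3.08, -0.616, -0.002]
ft_force: [1.8, 4.2, 4.1]
gripper_width: 0.163
finger_force: 27.0
```

```bash
python3 -c "
from h import *
s=ctrl.observe();p=s['position'];print(s['ft_torque'])
go([(p[0],p[1],180,18,1)])"
```

```text
[ 0.88562929 -0.28808859 -0.58259126]
t 5.7 pos [ 529.1 -379.1   65.4] yaw 22.6 q6 27.2 F [1.8 4.2 4.1] grip 27.0 w 15.2
(np.float64(529.0531980050242), np.float64(-379.0659159099517), 180, 18, 1) yaw 18 q6~32 linear [0.0002, -0.0001, -0.1146] dr [-0.0, -0.1, 4.6]
```

drive_tool(
  targets=[
    {"dr": [0,0,0],"linear": [0,0,0],"jaw": 0.06},
    {"dr": [0,0,0],"linear": [0,0,0],"jaw": 0.06},
    {"dr": [0,0,0],"linear": [0,0,0],"jaw": 0.06},
    {"dr": [0,0,0],"linear": [0,0,0],"jaw": 0.06},
    {"dr": [0,0,0],"linear": [0,0,-0.115],"jaw": 0.09},
    {"dr": [0,0,0],"linear": [0,0,-0.115],"jaw": 0.09},
    {"dr": [0,0,0],"linear": [0,0,-0.115],"jaw": 0.09},
    {"dr": [0,0,0],"linear": [0,0,-0.115],"jaw": 0.09},
  ],
)

```text
clock: 6.5
position: [530.1, -381.7, 184.7]
orientation: [3.074, 0.618, 0.007]
ft_force: [-0.0, -0.2, 0.2]
gripper_width: 0.8
finger_force: 0.0
```

```bash
python3 -c "
from h import *
go([(444.6,-213.6,180,-3,1)])"
```

```text
t 6.5 pos [ 530.1 -381.7  184.7] yaw 22.7 q6 27.0 F [-0.  -0.2  0.2] grip 0.0 w 74.4
(444.6, -213.6, 180, -3, 1) yaw -3 q6~63 linear [-0.0139, -0.1881, 0.0033] dr [0.3, -0.3, 25.7]
```

drive_tool(
  targets=[
    {"dr": [0,0,25.7],"linear": [-0.014,-0.188,0.003],"jaw": 0.09},
    {"dr": [0,0,25.7],"linear": [-0.014,-0.188,0.003],"jaw": 0.09},
    {"dr": [0,0,25.7],"linear": [-0.014,-0.188,0.003],"jaw": 0.09},
    {"dr": [0,0,25.7],"linear": [-0.014,-0.188,0.003],"jaw": 0.09},
    {"dr": [0,0,25.7],"linear": [-0.014,-0.188,0.003],"jaw": 0.09},
    {"dr": [0,0,25.7],"linear": [-0.014,-0.188,0.003],"jaw": 0.09},
    {"dr": [0,0,25.7],"linear": [-0.014,-0.188,0.003],"jaw": 0.09},
  ],
)

```text
clock: 7.2
position: [442.6, -212.5, 176.3]
orientation: [-3.14, 0.081, 0.001]
ft_force: [0.5, -1.0, 0.1]
gripper_width: 0.966
finger_force: 0.0
```

```bash
python3 - <<'E'
from h import *
for n in('top','scene'):
    d=cap(n);P=world(d)
    D=np.hypot(P[...,0]-529.5,P[...,1]+379);k=(P[...,2]>80)&(P[...,2]<100)&(D<50);pp=P[k]
    w,e=np.linalg.eigh(np.cov(pp[:,:2].T));print(n,'bar',pp.mean(0).round(1),np.degrees(np.arctan2(e[1,1],e[0,1])),len(pp))
    for k,z in(('orange',6),('blue',10)):
        for b in blobs(d,k,z):
            if b[4]>140 and 250<b[1][0]<630 and abs(b[1][1])<500: print(n,k,*b)
    i=d['image'][:,:,::-1]
    c=i[185:235,352:415] if n=='top' else i[225:275,150:213]
    cv2.imwrite(f'pics/iso_{n}.png',cv2.resize(c,None,fx=6,fy=6,interpolation=cv2.INTER_CUBIC))
cv2.imwrite('pics/iso.png',np.hstack([cv2.imread('pics/iso_top.png'),cv2.imread('pics/iso_scene.png')]))
go([(444.6,-213.6,180,-3,1),(444.6,-213.6,2,-3,1)])
E
```

```text
top bar [nan nan nan] nan 0
top orange [188.  189.4] [605.1 348.3] 13.3 [121.2  52.6] 430
top orange [224.4 188.9] [609.6 210.1] 7.4 [121.   52.1] 425
top orange [186.5 231.6] [443.7 345. ] 3.2 [120.9  52.1] 450
top blue [334.3 187.6] [ 621.7 -207.8] 12.7 [105.8  36.6] 263
top blue [219.7 231.1] [447.6 220.3] -6.4 [106.9  36.5] 280
scene bar [ 532.3 -380.4   88.5] -164.83578211154312 82
scene orange [357.2 193.2] [442.8 343.4] 3.7 [120.6  51.9] 260
scene orange [380.  218.8] [605.8 346.7] 12.4 [120.1  52.4] 312
scene orange [347.5 229.4] [610.  208.9] 6.6 [119.9  51.9] 334
scene blue [329.1 200.2] [443.6 219.8] -6.0 [101.3  33.9] 151
scene blue [220.  230.2] [ 443.4 -213.8] -2.6 [103.4  35.5] 199
scene blue [237.8 263.2] [ 618. -208.] 13.0 [105.3  34.8] 246
t 7.3 pos [ 442.8 -212.9  176.6] yaw -3.0 q6 61.3 F [0.6 0.  0.5] grip 0.0 w 90.0
(444.6, -213.6, 180, -3, 1) yaw -3 q6~61 linear [0.0018, 0.0006, -0.0034] dr [-0.0, 0.0, 0.0]
(444.6, -213.6, 2, -3, 1) yaw -3 q6~61 linear [0.0019, 0.0006, 0.1746] dr [-0.0, 0.0, 0.0]
  avg = a.mean(axis, **keepdims_kw)
  ret = um.true_divide(
<stdin>:5: RuntimeWarning: Degrees of freedom <= 0 for slice
  c *= np.true_divide(1, fact)
  c *= np.true_divide(1, fact)
<stdin>:5: RuntimeWarning: Mean of empty slice.
```

View pics/iso.png

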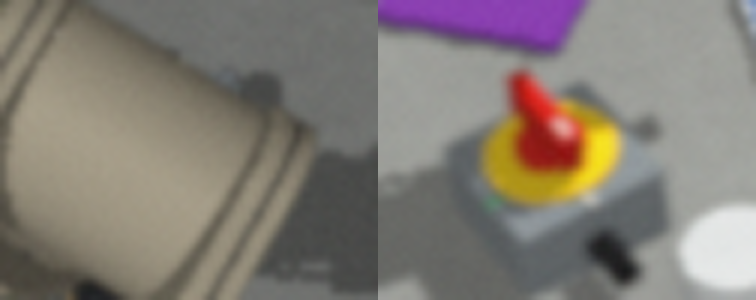

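The image shows the bar on the white OFF mark, and it measures 15.2° against a box angle of about 15°. Next I'll pick the plate at (444.6, -213.6).

drive_tool(
  targets=[
    {"dr": [0,0,0],"linear": [0.0018,0.0006,0.05],"jaw": 0.09},
    {"dr": [0,0,0],"linear": [0.0018,0.0006,0.1],"jaw": 0.09},
    {"dr": [0,0,0],"linear": [0.0018,0.0006,0.14],"jaw": 0.08},
    {"dr": [0,0,0],"linear": [0.0018,0.0006,0.16],"jaw": 0.075},
    {"dr": [0,0,0],"linear": [0.0018,0.0006,0.17],"jaw": 0.07},
    {"dr": [0,0,0],"linear": [0.0018,0.0006,0.174],"jaw": 0.07},
    {"dr": [0,0,0],"linear": [0.0018,0.0006,0.1745],"jaw": 0.065},
    {"dr": [0,0,0],"linear": [0.0018,0.0006,0.1745],"jaw": 0.06},
  ],
  newtons=35,
)

```text
clock: 8.1
position: [445.6, -213.5, 4.0]
orientation: [3.139, -0.081, 0.003]
ft_force: [0.6, 0.2, 0.2]
gripper_width: 0.666
finger_force: 0.0
```

drive_tool(
  targets=[
    {"dr": [0,0,0],"linear": [0,0,0],"jaw": 0.055},
    {"dr": [0,0,0],"linear": [0,0,0],"jaw": 0.05},
    {"dr": [0,0,0],"linear": [0,0,0],"jaw": 0.04},
    {"dr": [0,0,0],"linear": [0,0,0],"jaw": 0.04},
    {"dr": [0,0,0],"linear": [0,0,0],"jaw": 0.04},
    {"dr": [0,0,0],"linear": [0,0,0],"jaw": 0.04},
    {"dr": [0,0,0],"linear": [0,0,0],"jaw": 0.04},
  ],
  newtons=35,
)

```text
clock: 8.8
position: [445.2, -213.3, 3.6]
orientation: [3.139, -0.08, 0.002]
ft_force: [-0.7, 0.1, 6.6]
gripper_width: 0.532
finger_force: 35.0
```

```bash
python3 -c "
from h import *
go([(444,-213.6,182,-3,1)])"
```

```text
t 8.8 pos [ 445.2 -213.3    3.6] yaw -2.9 q6 61.4 F [-0.7  0.1  6.6] grip 35.0 w 49.5
(444, -213.6, 182, -3, 1) yaw -3 q6~61 linear [-0.0009, 0.0006, -0.1784] dr [0.1, -0.1, 0.1]
```

```bash
python3 -c "
from h import *
go([(445,-213,150,-2.9,1),(530.5,-20,150,-8.3,1)])"
```

```text
t 8.8 pos [ 445.2 -213.3    3.6] yaw -2.9 q6 61.4 F [-0.7  0.1  6.6] grip 35.0 w 49.5
(445, -213, 150, -2.9, 1) yaw -2.9 q6~61 linear [0.0001, -0.0001, -0.1464] dr [0.1, -0.1, -0.0]
(530.5, -20, 150, -8.3, 1) yaw -8.3 q6~-90 linear [0.0756, -0.1972, -0.1465] dr [0.1, -0.1, 5.4]
```

drive_tool(
  targets=[
    {"dr": [0,0,0],"linear": [0,0,-0.03],"jaw": 0.04},
    {"dr": [0,0,0],"linear": [0,0,-0.07],"jaw": 0.04},
    {"dr": [0,0,0],"linear": [0,0,-0.11],"jaw": 0.04},
    {"dr": [0,0,0],"linear": [0,0,-0.146],"jaw": 0.04},
    {"dr": [0,0,2],"linear": [0.02,-0.04,-0.146],"jaw": 0.04},
    {"dr": [0,0,3],"linear": [0.035,-0.08,-0.146],"jaw": 0.04},
    {"dr": [0,0,4],"linear": [0.05,-0.12,-0.146],"jaw": 0.04},
    {"dr": [0,0,5],"linear": [0.065,-0.16,-0.146],"jaw": 0.04},
    {"dr": [0,0,5.3],"linear": [0.076,-0.197,-0.146],"jaw": 0.04},
    {"dr": [0,0,5.3],"linear": [0.076,-0.197,-0.146],"jaw": 0.04},
    {"dr": [0,0,5.3],"linear": [0.076,-0.197,-0.146],"jaw": 0.04},
  ],
)

```text
clock: 9.9
position: [529.9, -19.0, 147.9]
orientation: [3.134, -0.222, -0.002]
ft_force: [-0.5, -0.8, -1.5]
gripper_width: 0.53
finger_force: 35.0
```

```bash
python3 -c "
from h import *
go([(530.5,-20,54.5,-8.3,1)])"
```

```text
t 9.9 pos [529.9 -19.  147.9] yaw -8.1 q6 90.5 F [-0.5 -0.8 -1.5] grip 35.0 w 49.3
(530.5, -20, 54.5, -8.3, 1) yaw -8.3 q6~-89 linear [0.0009, 0.0009, 0.0934] dr [0.0, 0.1, 0.2]
```

drive_tool(
  targets=[
    {"dr": [0,0,0.2],"linear": [0.0008,0.0009,0.03],"jaw": 0.04},
    {"dr": [0,0,0.2],"linear": [0.0008,0.0009,0.05],"jaw": 0.04},
    {"dr": [0,0,0.2],"linear": [0.0008,0.0009,0.065],"jaw": 0.04},
    {"dr": [0,0,0.2],"linear": [0.0008,0.0009,0.075],"jaw": 0.04},
    {"dr": [0,0,0.2],"linear": [0.0008,0.0009,0.085],"jaw": 0.04},
    {"dr": [0,0,0.2],"linear": [0.0008,0.0009,0.09],"jaw": 0.04},
    {"dr": [0,0,0.2],"linear": [0.0008,0.0009,0.092],"jaw": 0.04},
    {"dr": [0,0,0.2],"linear": [0.0008,0.0009,0.092],"jaw": 0.04},
    {"dr": [0,0,0.2],"linear": [0.0008,0.0009,0.092],"jaw": 0.04},
  ],
)

```text
clock: 10.8
position: [531.6, -20.8, 57.3]
orientation: [3.133, -0.231, 0.002]
ft_force: [-0.3, -0.1, -1.7]
gripper_width: 0.529
finger_force: 35.0
```

```bash
python3 - <<'E'
from h import *
d=cap('scene')
cv2.imwrite('pics/low1.png',cv2.resize(d['image'][185:260,235:335,::-1],None,fx=6,fy=6,interpolation=cv2.INTER_CUBIC))
go([(530.5,-20,53.6,-8.3,1)])
E
```

```text
t 10.8 pos [531.6 -20.8  57.3] yaw -8.4 q6 90.7 F [-0.2  0.6 -1.2] grip 35.0 w 49.5
(530.5, -20, 53.6, -8.3, 1) yaw -8.3 q6~-89 linear [-0.0012, -0.0007, 0.0037] dr [-0.0, -0.1, -0.1]
```

View pics/low1.png

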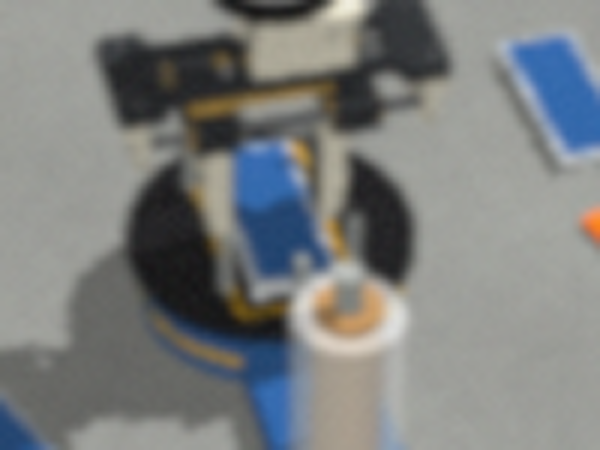

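The plate sits inside the posts at about crop (275,215), so I'll lower it and release.

drive_tool(
  targets=[
    {"dr": [0,0,0],"linear": [-0.001,-0.0007,0.002],"jaw": 0.04},
    {"dr": [0,0,0],"linear": [-0.001,-0.0007,0.0035],"jaw": 0.04},
    {"dr": [0,0,0],"linear": [-0.001,-0.0007,0.0038],"jaw": 0.04},
    {"dr": [0,0,0],"linear": [-0.001,-0.0007,0.0038],"jaw": 0.04},
    {"dr": [0,0,0],"linear": [-0.001,-0.0007,0.0038],"jaw": 0.04},
  ],
)

```text
clock: 11.35
position: [530.3, -19.9, 53.6]
orientation: [-3.133, 0.231, -0.001]
ft_force: [-3.2, 0.9, 6.0]
gripper_width: 0.533
finger_force: 35.0
```

drive_tool(
  targets=[
    {"dr": [0,0,0],"linear": [0,0,0],"jaw": 0.06},
    {"dr": [0,0,0],"linear": [0,0,0],"jaw": 0.06},
    {"dr": [0,0,0],"linear": [0,0,0],"jaw": 0.07},
    {"dr": [0,0,0],"linear": [0,0,0],"jaw": 0.07},
    {"dr": [0,0,0],"linear": [0,0,0],"jaw": 0.07},
    {"dr": [0,0,0],"linear": [0,0,-0.05],"jaw": 0.07},
    {"dr": [0,0,0],"linear": [0,0,-0.1],"jaw": 0.09},
    {"dr": [0,0,0],"linear": [0,0,-0.13],"jaw": 0.09},
    {"dr": [0,0,0],"linear": [0,0,-0.13],"jaw": 0.09},
  ],
)

```text
clock: 12.25
position: [533.6, -20.4, 189.1]
orientation: [3.132, -0.231, 0.016]
ft_force: [0.2, 0.1, -0.1]
gripper_width: 0.946
finger_force: 0.0
```

```bash
python3 -c "
from h import *
go([(609.8,209.6,180,7,1)])"
```

```text
t 12.2 pos [533.6 -20.4 189.1] yaw -8.4 q6 90.7 F [ 0.2  0.1 -0.1] grip 0.0 w 88.0
(609.8, 209.6, 180, 7, 1) yaw 7 q6~-84 linear [0.0416, -0.2387, 0.0095] dr [0.1, -0.6, -15.4]
```

drive_tool(
  targets=[
    {"dr": [0,0,-4],"linear": [0.01,-0.045,0.01],"jaw": 0.09},
    {"dr": [0,0,-15.4],"linear": [0.0416,-0.2387,0.0095],"jaw": 0.09},
    {"dr": [0,0,-15.4],"linear": [0.0416,-0.2387,0.0095],"jaw": 0.09},
    {"dr": [0,0,-15.4],"linear": [0.0416,-0.2387,0.0095],"jaw": 0.09},
    {"dr": [0,0,-15.4],"linear": [0.0416,-0.2387,0.0095],"jaw": 0.09},
    {"dr": [0,0,-15.4],"linear": [0.0416,-0.2387,0.0095],"jaw": 0.09},
    {"dr": [0,0,-15.4],"linear": [0.0416,-0.2387,0.0095],"jaw": 0.09},
    {"dr": [0,0,-15.4],"linear": [0.0416,-0.2387,0.0095],"jaw": 0.09},
  ],
)

```text
clock: 13.05
position: [605.8, 209.1, 172.3]
orientation: [3.135, 0.19, -0.002]
ft_force: [0.3, -1.8, 0.2]
gripper_width: 0.971
finger_force: 0.0
```

```bash
cat > bedcheck.py <<'E'
from h import *
def side(d,kind,z,c,a=-8.3):
    m=soft(d,kind);v,u=np.nonzero(m);p=plane(d,np.c_[u,v],z)[:,:2]
    t=np.radians(a);ex=np.array([np.cos(t),np.sin(t)]);ey=np.array([-ex[1],ex[0]])
    q=p-c;return np.c_[q@ex,q@ey],ex,ey
def yrect(d,c):
    q,ex,ey=side(d,'yellow',50,c);X,Y=q.T
    s=[np.median(X[(abs(X-67)<9)&(abs(Y)<25)]),np.median(X[(abs(X+67)<9)&(abs(Y)<25)]),np.median(Y[(abs(Y-33)<8)&(abs(X)<55)]),np.median(Y[(abs(Y+33)<8)&(abs(X)<55)])]
    return np.round(s,1),(c+ex*(s[0]+s[1])/2+ey*(s[2]+s[3])/2).round(1)
if __name__=='__main__':
    import sys
    z=float(sys.argv[1]);kind=sys.argv[2];tag=sys.argv[3]
    c=np.array([530.,-20.])
    ims=[]
    for n in('top','scene'):
        d=cap(n);pickle.dump(d,open(f'{n}_{tag}.pkl','wb'));print(n,'rect',*yrect(d,c))
        for k,zz in(('orange',6),('blue',10)):
            for b in blobs(d,k,zz):
                if b[4]>140 and 300<b[1][0]<630 and abs(b[1][1])>150 and abs(b[1][1])<450: print('  bench',k,b[1],b[2],b[3])
        for b in blobs(d,kind,z):
            if np.hypot(*(b[1]-c))<40: print('  top layer',kind,b[1],b[2],b[3])
        i=d['image'][:,:,::-1];cr=i[175:240,250:325] if n=='top' else i[190:255,242:317]
        ims.append(cv2.resize(cr,None,fx=5.3,fy=5.3,interpolation=cv2.INTER_CUBIC))
    cv2.imwrite(f'pics/bed_{tag}.png',np.hstack(ims))
E
python3 bedcheck.py 60 blue p1; python3 -c "
from h import *
go([(609.8,209.5,180,6.9,1),(609.8,209.5,2,6.9,1)])"
```

```text
top rect [ 69.8 -65.1  34.4 -32.5] [532.5 -19.4]
  bench blue [ 621.2 -208.1] 13.3 [106.8  36.8]
  top layer blue [531.  -18.2] -8.8 [106.9  36.8]
scene rect [ 65.7   nan  36.1 -34.8] [nan nan]
  bench orange [443.1 343.3] 4.0 [120.1  51.8]
  bench orange [605.7 346.8] 12.3 [120.2  52.7]
  bench orange [610.  208.9] 6.6 [119.9  51.9]
  bench blue [443.4 219.7] -5.7 [101.4  34.2]
  bench blue [ 618.8 -207.9] 13.6 [104.8  34.9]
  top layer blue [523.8 -18.5] -9.6 [100.2  36.2]
t 13.2 pos [606.1 208.6 173.1] yaw 6.9 q6 97.5 F [-0.3 -0.4  0.9] grip 0.0 w 90.2
(609.8, 209.5, 180, 6.9, 1) yaw 6.9 q6~-83 linear [0.0037, -0.0005, -0.0069] dr [0.0, 0.0, -0.0]
(609.8, 209.5, 2, 6.9, 1) yaw 6.9 q6~-83 linear [0.0038, -0.0005, 0.1711] dr [0.0, 0.0, -0.0]
  return _methods._mean(a, axis=axis, dtype=dtype,
  ret = ret.dtype.type(ret / rcount)
```

View pics/bed_p1.png

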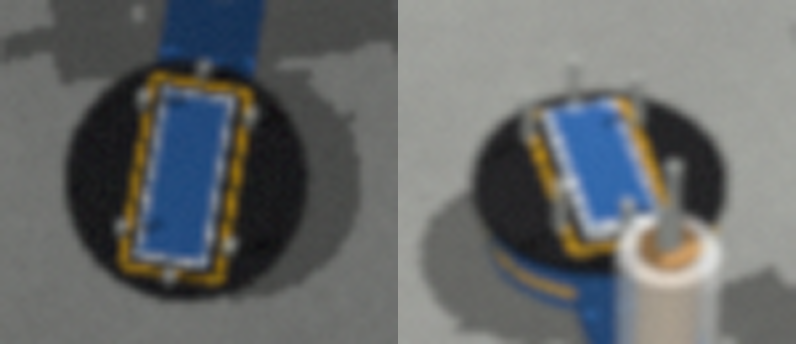

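drive_tool(
  targets=[
    {"dr": [0,0,0],"linear": [0.0035,-0.001,0.05],"jaw": 0.09},
    {"dr": [0,0,0],"linear": [0.0035,-0.001,0.1],"jaw": 0.09},
    {"dr": [0,0,0],"linear": [0.0035,-0.001,0.14],"jaw": 0.08},
    {"dr": [0,0,0],"linear": [0.0035,-0.001,0.16],"jaw": 0.075},
    {"dr": [0,0,0],"linear": [0.0035,-0.001,0.168],"jaw": 0.07},
    {"dr": [0,0,0],"linear": [0.0035,-0.001,0.171],"jaw": 0.07},
    {"dr": [0,0,0],"linear": [0.0035,-0.001,0.172],"jaw": 0.07},
    {"dr": [0,0,0],"linear": [0.0035,-0.001,0.172],"jaw": 0.065},
  ],
  newtons=25,
)

```text
clock: 13.95
position: [611.2, 211.6, 3.3]
orientation: [-3.135, -0.19, -0.005]
ft_force: [-0.9, 0.5, -0.1]
gripper_width: 0.714
finger_force: 0.0
```

drive_tool(
  targets=[
    {"dr": [0,0,0],"linear": [0,0,0],"jaw": 0.06},
    {"dr": [0,0,0],"linear": [0,0,0],"jaw": 0.055},
    {"dr": [0,0,0],"linear": [0,0,0],"jaw": 0.045},
    {"dr": [0,0,0],"linear": [0,0,0],"jaw": 0.045},
    {"dr": [0,0,0],"linear": [0,0,0],"jaw": 0.045},
    {"dr": [0,0,0],"linear": [0,0,0],"jaw": 0.045},
  ],
  newtons=25,
)

```text
clock: 14.55
position: [610.2, 211.6, 2.1]
orientation: [-3.136, -0.191, -0.002]
ft_force: [-1.7, -1.2, 6.3]
gripper_width: 0.573
finger_force: 25.0
```

```bash
python3 -c "
from h import *
p=ctrl.observe()['position'];dx=p[:2]-[609.7,p[1]];print(dx)
go([(531.5+dx[0],-20.5,160,-8.3,1)])"
```

```text
[0.53034981 0.        ]
t 14.6 pos [610.2 211.6   2.1] yaw 7.0 q6 97.6 F [-1.7 -1.2  6.3] grip 25.0 w 53.3
(np.float64(532.030349809589), -20.5, 160, -8.3, 1) yaw -8.3 q6~-88 linear [-0.1056, 0.2209, -0.158] dr [-0.0, -0.1, 15.3]
```

drive_tool(
  targets=[
    {"dr": [0,0,0],"linear": [0,0,-0.03],"jaw": 0.045},
    {"dr": [0,0,0],"linear": [0,0,-0.07],"jaw": 0.045},
    {"dr": [0,0,0],"linear": [0,0,-0.115],"jaw": 0.045},
    {"dr": [0,0,0],"linear": [0,0,-0.158],"jaw": 0.045},
    {"dr": [0,0,4],"linear": [-0.02,0.04,-0.158],"jaw": 0.045},
    {"dr": [0,0,8],"linear": [-0.04,0.085,-0.158],"jaw": 0.045},
    {"dr": [0,0,12],"linear": [-0.06,0.13,-0.158],"jaw": 0.045},
    {"dr": [0,0,15.3],"linear": [-0.085,0.175,-0.158],"jaw": 0.045},
    {"dr": [0,0,15.3],"linear": [-0.1,0.21,-0.158],"jaw": 0.045},
    {"dr": [0,0,15.3],"linear": [-0.1056,0.221,-0.158],"jaw": 0.045},
    {"dr": [0,0,15.3],"linear": [-0.1056,0.221,-0.158],"jaw": 0.045},
    {"dr": [0,0,15.3],"linear": [-0.1056,0.221,-0.158],"jaw": 0.045},
  ],
)

```text
clock: 15.75
position: [531.9, -20.0, 159.2]
orientation: [-3.133, 0.229, -0.0]
ft_force: [-0.2, 1.3, 0.2]
gripper_width: 0.577
finger_force: 25.0
```

```bash
python3 -c "
from h import *
go([(531.8,-20.5,63,-8.4,1)])"
```

```text
t 15.8 pos [531.9 -20.  159.2] yaw -8.3 q6 90.6 F [-0.2  1.3  0.2] grip 25.0 w 53.6
(531.8, -20.5, 63, -8.4, 1) yaw -8.4 q6~-89 linear [-0.0, 0.0006, 0.0962] dr [-0.0, -0.0, 0.1]
```

drive_tool(
  targets=[
    {"dr": [0,0,0.1],"linear": [-0.0005,0.0003,0.03],"jaw": 0.045},
    {"dr": [0,0,0.1],"linear": [-0.0005,0.0003,0.055],"jaw": 0.045},
    {"dr": [0,0,0.1],"linear": [-0.0005,0.0003,0.075],"jaw": 0.045},
    {"dr": [0,0,0.1],"linear": [-0.0005,0.0003,0.087],"jaw": 0.045},
    {"dr": [0,0,0.1],"linear": [-0.0005,0.0003,0.091],"jaw": 0.045},
    {"dr": [0,0,0.1],"linear": [-0.0005,0.0003,0.091],"jaw": 0.045},
    {"dr": [0,0,0.1],"linear": [-0.0005,0.0003,0.091],"jaw": 0.045},
    {"dr": [0,0,0.1],"linear": [-0.0005,0.0003,0.091],"jaw": 0.045},
  ],
)

```text
clock: 16.55
position: [532.1, -20.9, 69.6]
orientation: [3.133, -0.231, 0.003]
ft_force: [0.1, 0.1, 0.4]
gripper_width: 0.575
finger_force: 25.0
```

```bash
python3 -c "
from h import *
go([(531.8,-20.5,62.1,-8.4,1)])"
```

```text
t 16.6 pos [532.1 -20.9  69.6] yaw -8.4 q6 90.7 F [0.1 0.1 0.4] grip 25.0 w 53.5
(531.8, -20.5, 62.1, -8.4, 1) yaw -8.4 q6~-89 linear [-0.0004, -0.0004, 0.0075] dr [-0.0, -0.1, -0.0]
```

Lower, release, lift, then move clear toward the plate at (445.8, 220).

drive_tool(
  targets=[
    {"dr": [0,0,0],"linear": [-0.0003,-0.0004,0.004],"jaw": 0.045},
    {"dr": [0,0,0],"linear": [-0.0003,-0.0004,0.006],"jaw": 0.045},
    {"dr": [0,0,0],"linear": [-0.0003,-0.0004,0.0075],"jaw": 0.045},
    {"dr": [0,0,0],"linear": [-0.0003,-0.0004,0.0075],"jaw": 0.045},
    {"dr": [0,0,0],"linear": [-0.0003,-0.0004,0.0075],"jaw": 0.045},
  ],
)

```text
clock: 17.05
position: [531.0, -20.5, 62.0]
orientation: [3.133, -0.231, 0.001]
ft_force: [-5.0, -0.3, 11.1]
gripper_width: 0.577
finger_force: 25.0
```

drive_tool(
  targets=[
    {"dr": [0,0,0],"linear": [0,0,0],"jaw": 0.065},
    {"dr": [0,0,0],"linear": [0,0,0],"jaw": 0.065},
    {"dr": [0,0,0],"linear": [0,0,0],"jaw": 0.072},
    {"dr": [0,0,0],"linear": [0,0,0],"jaw": 0.072},
    {"dr": [0,0,0],"linear": [0,0,0],"jaw": 0.072},
    {"dr": [0,0,0],"linear": [0,0,-0.05],"jaw": 0.072},
    {"dr": [0,0,0],"linear": [0,0,-0.1],"jaw": 0.09},
    {"dr": [0,0,0],"linear": [0,0,-0.12],"jaw": 0.09},
    {"dr": [0,0,0],"linear": [0,0,-0.12],"jaw": 0.09},
    {"dr": [0,0,0],"linear": [0,0,-0.12],"jaw": 0.09},
  ],
)

```text
clock: 18.05
position: [531.0, -20.5, 180.7]
orientation: [3.133, -0.231, 0.001]
ft_force: [0.4, -0.1, -0.8]
gripper_width: 0.968
finger_force: 0.0
```

```bash
python3 -c "
from h import *
go([(446,220,180,-6,1)])"
```

```text
t 18.1 pos [531.  -20.5 180.7] yaw -8.4 q6 90.7 F [ 0.4 -0.1 -0.8] grip 0.0 w 90.0
(446, 220, 180, -6, 1) yaw -6 q6~-63 linear [-0.1193, -0.2254, 0.0006] dr [-0.0, -0.0, -2.4]
```

drive_tool(
  targets=[
    {"dr": [0,0,-2.4],"linear": [-0.1193,-0.2254,0],"jaw": 0.09},
    {"dr": [0,0,-2.4],"linear": [-0.1193,-0.2254,0],"jaw": 0.09},
    {"dr": [0,0,-2.4],"linear": [-0.1193,-0.2254,0],"jaw": 0.09},
    {"dr": [0,0,-2.4],"linear": [-0.1193,-0.2254,0],"jaw": 0.09},
    {"dr": [0,0,-2.4],"linear": [-0.1193,-0.2254,0],"jaw": 0.09},
    {"dr": [0,0,-2.4],"linear": [-0.1193,-0.2254,0],"jaw": 0.09},
    {"dr": [0,0,-2.4],"linear": [-0.1193,-0.2254,0],"jaw": 0.09},
    {"dr": [0,0,-2.4],"linear": [-0.1193,-0.2254,0],"jaw": 0.09},
    {"dr": [0,0,-2.4],"linear": [-0.1193,-0.2254,0],"jaw": 0.09},
  ],
)

```text
clock: 18.95
position: [446.2, 218.5, 180.0]
orientation: [3.136, -0.168, -0.001]
ft_force: [0.6, -0.3, 0.7]
gripper_width: 0.965
finger_force: 0.0
```

```bash
python3 -W ignore bedcheck.py 66 orange s1; python3 -c "
from h import *
go([(446,220,2,-6,1)])"
```

```text
top rect [ 68.6 -64.7  33.8 -32.1] [532.1 -19.4]
  bench orange [420.2 341. ] 20.3 [69.  45.3]
  bench blue [ 621.2 -208.1] 13.3 [106.8  36.8]
  top layer orange [531.4 -18.8] -8.9 [123.   53.2]
scene rect [ 66.3   nan  33.5 -33.4] [nan nan]
  bench orange [442.8 343.4] 3.7 [120.6  51.9]
  bench orange [605.7 346.6] 12.5 [120.1  52.6]
  bench blue [443.9 219.7] -5.7 [101.2  33.7]
  bench blue [ 617.9 -208. ] 12.8 [105.4  34.9]
  top layer orange [526.7 -21.9] -12.4 [119.8  53.6]
t 19.1 pos [446.4 218.6 180.4] yaw -6.2 q6 116.4 F [-0.5 -0.3  0.3] grip 0.0 w 90.1
(446, 220, 2, -6, 1) yaw -6 q6~-64 linear [-0.0005, -0.0014, 0.1784] dr [0.0, 0.0, -0.2]
```

View pics/bed_s1.png

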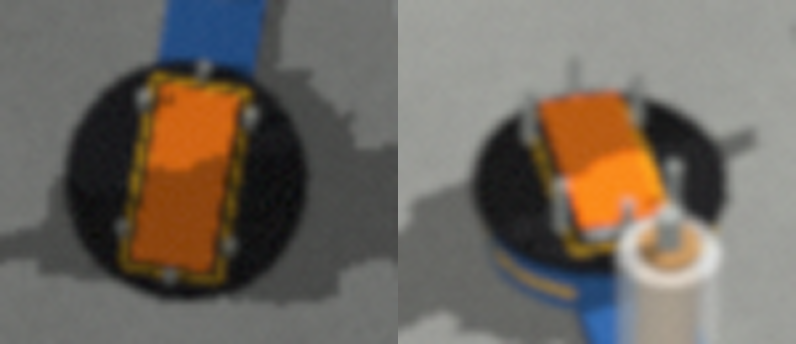

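Sheet 1 lies squarely at (531.4, -18.8), within 1 mm of plate 1. Next plate.

drive_tool(
  targets=[
    {"dr": [0,0,0],"linear": [0.0002,-0.0014,0.05],"jaw": 0.09},
    {"dr": [0,0,0],"linear": [0.0002,-0.0014,0.1],"jaw": 0.09},
    {"dr": [0,0,0],"linear": [0.0002,-0.0014,0.14],"jaw": 0.08},
    {"dr": [0,0,0],"linear": [0.0002,-0.0014,0.165],"jaw": 0.075},
    {"dr": [0,0,0],"linear": [0.0002,-0.0014,0.174],"jaw": 0.07},
    {"dr": [0,0,0],"linear": [0.0002,-0.0014,0.177],"jaw": 0.07},
    {"dr": [0,0,0],"linear": [0.0002,-0.0014,0.178],"jaw": 0.065},
    {"dr": [0,0,0],"linear": [0.0002,-0.0014,0.178],"jaw": 0.06},
  ],
  newtons=35,
)

```text
clock: 19.85
position: [447.8, 221.7, 4.5]
orientation: [-3.136, 0.166, -0.004]
ft_force: [0.4, -0.5, 0.6]
gripper_width: 0.667
finger_force: 0.0
```

drive_tool(
  targets=[
    {"dr": [0,0,0],"linear": [0,0,0],"jaw": 0.055},
    {"dr": [0,0,0],"linear": [0,0,0],"jaw": 0.05},
    {"dr": [0,0,0],"linear": [0,0,0],"jaw": 0.04},
    {"dr": [0,0,0],"linear": [0,0,0],"jaw": 0.04},
    {"dr": [0,0,0],"linear": [0,0,0],"jaw": 0.04},
    {"dr": [0,0,0],"linear": [0,0,0],"jaw": 0.04},
  ],
  newtons=35,
)

```text
clock: 20.45
position: [447.0, 221.5, 3.7]
orientation: [-3.137, 0.165, -0.002]
ft_force: [-0.2, -2.5, 5.9]
gripper_width: 0.529
finger_force: 35.0
```

```bash
python3 -c "
from h import *
p=ctrl.observe()['position']
go([(531.3+p[0]-447.6,-20.5,175,-8.4,1)])"
```

```text
t 20.4 pos [447.  221.5   3.7] yaw -6.0 q6 116.5 F [-0.2 -2.5  5.9] grip 35.0 w 49.2
(np.float64(530.7469905340303), -20.5, 175, -8.4, 1) yaw -8.4 q6~-90 linear [0.1089, 0.2318, -0.1712] dr [-0.0, -0.1, 2.4]
```

drive_tool(
  targets=[
    {"dr": [0,0,0],"linear": [0,0,-0.03],"jaw": 0.04},
    {"dr": [0,0,0],"linear": [0,0,-0.075],"jaw": 0.04},
    {"dr": [0,0,0],"linear": [0,0,-0.12],"jaw": 0.04},
    {"dr": [0,0,0],"linear": [0,0,-0.171],"jaw": 0.04},
    {"dr": [0,0,1],"linear": [0.02,0.04,-0.171],"jaw": 0.04},
    {"dr": [0,0,2],"linear": [0.04,0.085,-0.171],"jaw": 0.04},
    {"dr": [0,0,2.4],"linear": [0.06,0.13,-0.171],"jaw": 0.04},
    {"dr": [0,0,2.4],"linear": [0.08,0.175,-0.171],"jaw": 0.04},
    {"dr": [0,0,2.4],"linear": [0.1,0.215,-0.171],"jaw": 0.04},
    {"dr": [0,0,2.4],"linear": [0.109,0.232,-0.171],"jaw": 0.04},
    {"dr": [0,0,2.4],"linear": [0.109,0.232,-0.171],"jaw": 0.04},
    {"dr": [0,0,2.4],"linear": [0.109,0.232,-0.171],"jaw": 0.04},
  ],
)

```text
clock: 21.65
position: [529.8, -20.7, 173.3]
orientation: [-3.132, 0.233, 0.002]
ft_force: [-0.9, 0.4, -1.1]
gripper_width: 0.534
finger_force: 35.0
```

drive_tool(
  targets=[
    {"dr": [0,0,0],"linear": [0,0,0.03],"jaw": 0.04},
    {"dr": [0,0,0],"linear": [0,0,0.055],"jaw": 0.04},
    {"dr": [0,0,0],"linear": [0,0,0.075],"jaw": 0.04},
    {"dr": [0,0,0],"linear": [0,0,0.088],"jaw": 0.04},
    {"dr": [0,0,0],"linear": [0,0,0.094],"jaw": 0.04},
    {"dr": [0,0,0],"linear": [0,0,0.094],"jaw": 0.04},
    {"dr": [0,0,0],"linear": [0,0,0.094],"jaw": 0.04},
    {"dr": [0,0,0],"linear": [0,0,0.094],"jaw": 0.04},
  ],
)

```text
clock: 22.45
position: [531.2, -20.8, 81.1]
orientation: [3.133, -0.231, 0.003]
ft_force: [-0.5, 0.4, -1.2]
gripper_width: 0.527
finger_force: 35.0
```

```bash
python3 -c "
from h import *
go([(530.8,-20.5,69.6,-8.4,1)])"
```

```text
t 22.4 pos [531.2 -20.8  81.1] yaw -8.4 q6 90.7 F [-0.5  0.4 -1.2] grip 35.0 w 49.0
(530.8, -20.5, 69.6, -8.4, 1) yaw -8.4 q6~-89 linear [-0.0005, -0.0003, 0.0115] dr [-0.0, -0.1, -0.0]
```

drive_tool(
  targets=[
    {"dr": [0,0,0],"linear": [-0.0003,-0.0002,0.006],"jaw": 0.04},
    {"dr": [0,0,0],"linear": [-0.0003,-0.0002,0.01],"jaw": 0.04},
    {"dr": [0,0,0],"linear": [-0.0003,-0.0002,0.0115],"jaw": 0.04},
    {"dr": [0,0,0],"linear": [-0.0003,-0.0002,0.0115],"jaw": 0.04},
    {"dr": [0,0,0],"linear": [-0.0003,-0.0002,0.0115],"jaw": 0.04},
  ],
)

```text
clock: 22.95
position: [530.3, -20.7, 69.2]
orientation: [3.133, -0.231, 0.001]
ft_force: [-4.4, 0.4, 8.2]
gripper_width: 0.534
finger_force: 35.0
```

drive_tool(
  targets=[
    {"dr": [0,0,0],"linear": [0,0,0],"jaw": 0.06},
    {"dr": [0,0,0],"linear": [0,0,0],"jaw": 0.065},
    {"dr": [0,0,0],"linear": [0,0,0],"jaw": 0.07},
    {"dr": [0,0,0],"linear": [0,0,0],"jaw": 0.07},
    {"dr": [0,0,0],"linear": [0,0,0],"jaw": 0.07},
    {"dr": [0,0,0],"linear": [0,0,-0.05],"jaw": 0.07},
    {"dr": [0,0,0],"linear": [0,0,-0.1],"jaw": 0.09},
    {"dr": [0,0,0],"linear": [0,0,-0.11],"jaw": 0.09},
    {"dr": [0,0,0],"linear": [0,0,-0.11],"jaw": 0.09},
    {"dr": [0,0,0],"linear": [0,0,-0.11],"jaw": 0.09},
  ],
)

```text
clock: 23.95
position: [529.4, -20.5, 176.9]
orientation: [-3.133, 0.231, 0.002]
ft_force: [-0.0, 0.0, -1.0]
gripper_width: 0.965
finger_force: 0.0
```

```bash
python3 -c "
from h import *
go([(605.4,347.5,175,12.8,1)])"
```

```text
t 23.9 pos [529.4 -20.5 176.9] yaw -8.4 q6 90.7 F [-0.  0. -1.] grip 0.0 w 89.8
(605.4, 347.5, 175, 12.8, 1) yaw 12.8 q6~-78 linear [0.0212, -0.3752, 0.0019] dr [-0.0, 0.1, -21.2]
```

drive_tool(
  targets=[
    {"dr": [0,0,-21.2],"linear": [0.0212,-0.3752,0],"jaw": 0.09},
    {"dr": [0,0,-21.2],"linear": [0.0212,-0.3752,0],"jaw": 0.09},
    {"dr": [0,0,-21.2],"linear": [0.0212,-0.3752,0],"jaw": 0.09},
    {"dr": [0,0,-21.2],"linear": [0.0212,-0.3752,0],"jaw": 0.09},
    {"dr": [0,0,-21.2],"linear": [0.0212,-0.3752,0],"jaw": 0.09},
    {"dr": [0,0,-21.2],"linear": [0.0212,-0.3752,0],"jaw": 0.09},
    {"dr": [0,0,-21.2],"linear": [0.0212,-0.3752,0],"jaw": 0.09},
    {"dr": [0,0,-21.2],"linear": [0.0212,-0.3752,0],"jaw": 0.09},
    {"dr": [0,0,-21.2],"linear": [0.0212,-0.3752,0],"jaw": 0.09},
    {"dr": [0,0,-21.2],"linear": [0.0212,-0.3752,0],"jaw": 0.09},
    {"dr": [0,0,-21.2],"linear": [0.0212,-0.3752,0],"jaw": 0.09},
  ],
)

```text
clock: 25.05
position: [605.3, 345.9, 176.4]
orientation: [3.121, 0.348, -0.004]
ft_force: [-1.1, -0.3, -0.1]
gripper_width: 0.965
finger_force: 0.0
```

```bash
python3 -W ignore bedcheck.py 76 blue p2; python3 -c "
from h import *
go([(605.4,347.5,1,12.8,1)])"
```

```text
top rect [ 69.1 -64.8  33.3 -32.2] [532.2 -19.8]
  bench blue [ 621.4 -208.1] 13.3 [107.2  36.8]
  top layer blue [530.1 -19. ] -8.7 [107.   36.8]
scene rect [ 63.6   nan  37.9 -33.6] [nan nan]
  bench orange [442.8 343.4] 3.7 [120.6  51.9]
  bench orange [605.8 346.7] 12.4 [120.3  52.5]
  bench blue [ 619.  -208.3] 13.5 [103.9  34.4]
  top layer blue [526.2 -19.8] -9.0 [102.   34.8]
t 25.1 pos [605.9 345.9 177.7] yaw 12.7 q6 102.8 F [ 0.5 -0.6  0.1] grip 0.0 w 90.1
(605.4, 347.5, 1, 12.8, 1) yaw 12.8 q6~-77 linear [-0.0, -0.0018, 0.1767] dr [0.0, 0.1, -0.1]
```

drive_tool(
  targets=[
    {"dr": [0,0,0],"linear": [-0.0005,-0.0014,0.05],"jaw": 0.09},
    {"dr": [0,0,0],"linear": [-0.0005,-0.0014,0.1],"jaw": 0.09},
    {"dr": [0,0,0],"linear": [-0.0005,-0.0014,0.14],"jaw": 0.08},
    {"dr": [0,0,0],"linear": [-0.0005,-0.0014,0.165],"jaw": 0.075},
    {"dr": [0,0,0],"linear": [-0.0005,-0.0014,0.173],"jaw": 0.07},
    {"dr": [0,0,0],"linear": [-0.0005,-0.0014,0.176],"jaw": 0.07},
    {"dr": [0,0,0],"linear": [-0.0005,-0.0014,0.1767],"jaw": 0.07},
    {"dr": [0,0,0],"linear": [-0.0005,-0.0014,0.1767],"jaw": 0.065},
  ],
  newtons=25,
)

```text
clock: 25.95
position: [606.8, 349.2, 4.1]
orientation: [-3.121, -0.349, -0.005]
ft_force: [0.8, -0.2, -0.6]
gripper_width: 0.717
finger_force: 0.0
```

drive_tool(
  targets=[
    {"dr": [0,0,0],"linear": [0,0,0],"jaw": 0.06},
    {"dr": [0,0,0],"linear": [0,0,0],"jaw": 0.055},
    {"dr": [0,0,0],"linear": [0,0,0],"jaw": 0.045},
    {"dr": [0,0,0],"linear": [0,0,0],"jaw": 0.045},
    {"dr": [0,0,0],"linear": [0,0,0],"jaw": 0.045},
    {"dr": [0,0,0],"linear": [0,0,0],"jaw": 0.045},
  ],
  newtons=25,
)

```text
clock: 26.55
position: [605.8, 349.0, 2.5]
orientation: [-3.122, -0.349, -0.002]
ft_force: [-0.5, -0.7, 5.8]
gripper_width: 0.574
finger_force: 25.0
```

```bash
python3 -c "
from h import *
p=ctrl.observe()['position']
go([(531.2+p[0]-605.1,-20.5,175,-8.4,1)])"
```

```text
t 26.6 pos [605.8 349.    2.5] yaw 12.8 q6 103.0 F [-0.5 -0.7  5.8] grip 25.0 w 53.4
(np.float64(531.8678759190533), -20.5, 175, -8.4, 1) yaw -8.4 q6~-88 linear [-0.1535, 0.344, -0.1728] dr [-0.0, -0.1, 21.2]
```

drive_tool(
  targets=[
    {"dr": [0,0,0],"linear": [0,0,-0.03],"jaw": 0.045},
    {"dr": [0,0,0],"linear": [0,0,-0.075],"jaw": 0.045},
    {"dr": [0,0,0],"linear": [0,0,-0.12],"jaw": 0.045},
    {"dr": [0,0,2],"linear": [-0.005,0.01,-0.173],"jaw": 0.045},
    {"dr": [0,0,6],"linear": [-0.02,0.05,-0.173],"jaw": 0.045},
    {"dr": [0,0,10],"linear": [-0.04,0.095,-0.173],"jaw": 0.045},
    {"dr": [0,0,14],"linear": [-0.06,0.14,-0.173],"jaw": 0.045},
    {"dr": [0,0,18],"linear": [-0.08,0.185,-0.173],"jaw": 0.045},
    {"dr": [0,0,21.2],"linear": [-0.105,0.23,-0.173],"jaw": 0.045},
    {"dr": [0,0,21.2],"linear": [-0.125,0.275,-0.173],"jaw": 0.045},
    {"dr": [0,0,21.2],"linear": [-0.145,0.32,-0.173],"jaw": 0.045},
    {"dr": [0,0,21.2],"linear": [-0.1535,0.344,-0.173],"jaw": 0.045},
  ],
)

```text
clock: 27.75
position: [530.2, -24.0, 174.3]
orientation: [3.132, -0.234, -0.001]
ft_force: [0.6, 0.3, 0.2]
gripper_width: 0.571
finger_force: 25.0
```

drive_tool(
  targets=[
    {"dr": [0,0,0],"linear": [0,0,0],"jaw": 0.045},
    {"dr": [0,0,0],"linear": [0,0,0.01],"jaw": 0.045},
    {"dr": [0,0,0],"linear": [0,0,0.035],"jaw": 0.045},
    {"dr": [0,0,0],"linear": [0,0,0.06],"jaw": 0.045},
    {"dr": [0,0,0],"linear": [0,0,0.078],"jaw": 0.045},
    {"dr": [0,0,0],"linear": [0,0,0.085],"jaw": 0.045},
    {"dr": [0,0,0],"linear": [0,0,0.085],"jaw": 0.045},
    {"dr": [0,0,0],"linear": [0,0,0.085],"jaw": 0.045},
    {"dr": [0,0,0],"linear": [0,0,0.085],"jaw": 0.045},
  ],
)

```text
clock: 28.65
position: [532.6, -20.5, 90.9]
orientation: [3.133, -0.23, 0.004]
ft_force: [0.1, 0.3, -0.6]
gripper_width: 0.577
finger_force: 25.0
```

```bash
python3 -c "
from h import *
go([(531.8,-20.5,78.5,-8.4,1)])"
```

```text
t 28.6 pos [532.6 -20.5  90.9] yaw -8.4 q6 90.7 F [ 0.1  0.3 -0.6] grip 25.0 w 53.7
(531.8, -20.5, 78.5, -8.4, 1) yaw -8.4 q6~-89 linear [-0.0008, 0.0001, 0.0124] dr [-0.0, -0.1, -0.0]
```

drive_tool(
  targets=[
    {"dr": [0,0,0],"linear": [-0.0004,0,0.006],"jaw": 0.045},
    {"dr": [0,0,0],"linear": [-0.0004,0,0.01],"jaw": 0.045},
    {"dr": [0,0,0],"linear": [-0.0004,0,0.0122],"jaw": 0.045},
    {"dr": [0,0,0],"linear": [-0.0004,0,0.0122],"jaw": 0.045},
    {"dr": [0,0,0],"linear": [-0.0004,0,0.0122],"jaw": 0.045},
  ],
)

```text
clock: 29.15
position: [531.4, -20.8, 78.1]
orientation: [3.133, -0.231, 0.001]
ft_force: [-1.5, 0.4, 6.6]
gripper_width: 0.576
finger_force: 25.0
```

drive_tool(
  targets=[
    {"dr": [0,0,0],"linear": [0,0,0],"jaw": 0.065},
    {"dr": [0,0,0],"linear": [0,0,0],"jaw": 0.068},
    {"dr": [0,0,0],"linear": [0,0,0],"jaw": 0.072},
    {"dr": [0,0,0],"linear": [0,0,0],"jaw": 0.072},
    {"dr": [0,0,0],"linear": [0,0,0],"jaw": 0.072},
    {"dr": [0,0,0],"linear": [0,0,-0.05],"jaw": 0.072},
    {"dr": [0,0,0],"linear": [0,0,-0.1],"jaw": 0.09},
    {"dr": [0,0,0],"linear": [0,0,-0.1],"jaw": 0.09},
    {"dr": [0,0,0],"linear": [0,0,-0.1],"jaw": 0.09},
    {"dr": [0,0,0],"linear": [0,0,-0.1],"jaw": 0.09},
  ],
)

```text
clock: 30.15
position: [530.4, -20.6, 176.2]
orientation: [-3.133, 0.231, 0.003]
ft_force: [-0.9, -0.8, -0.6]
gripper_width: 0.961
finger_force: 0.0
```

```bash
python3 -c "
from h import *
go([(619.5,-208,175,13.2,1)])"
```

```text
t 30.1 pos [530.4 -20.6 176.2] yaw -8.4 q6 90.7 F [-0.9 -0.8 -0.6] grip 0.0 w 89.4
(619.5, -208, 175, 13.2, 1) yaw 13.2 q6~53 linear [0.1156, 0.1723, 0.001] dr [-0.0, 0.1, -21.6]
```

drive_tool(
  targets=[
    {"dr": [0,0,-10],"linear": [0.04,0.07,0],"jaw": 0.09},
    {"dr": [0,0,-21.6],"linear": [0.09,0.168,0],"jaw": 0.09},
    {"dr": [0,0,-21.6],"linear": [0.09,0.168,0],"jaw": 0.09},
    {"dr": [0,0,-21.6],"linear": [0.09,0.168,0],"jaw": 0.09},
    {"dr": [0,0,-21.6],"linear": [0.09,0.168,0],"jaw": 0.09},
    {"dr": [0,0,-21.6],"linear": [0.09,0.168,0],"jaw": 0.09},
    {"dr": [0,0,-21.6],"linear": [0.09,0.168,0],"jaw": 0.09},
    {"dr": [0,0,-21.6],"linear": [0.09,0.168,0],"jaw": 0.09},
  ],
)

```text
clock: 30.95
position: [595.1, -198.6, 176.8]
orientation: [-3.12, -0.362, 0.001]
ft_force: [-0.4, 0.1, -0.0]
gripper_width: 0.965
finger_force: 0.0
```

```bash
python3 -W ignore bedcheck.py 82 orange s2; python3 -c "
from h import *
for n in('top','scene'):
    d=pickle.load(open(n+'0.pkl','rb'));P=world(d)
    k=(abs(P[...,2]-140)<8)&(np.hypot(P[...,0]-700,P[...,1]+317)<70);pp=P[k][:,:2].astype(np.float32);print('can',n,cv2.minEnclosingCircle(pp))
t=np.radians(13.2);x,y=620.3-22*np.cos(t),-208-22*np.sin(t);print(x,y)
go([(x,y,2,13.2,1)])"
```

```text
top rect [  nan -64.3  33.8 -31.8] [nan nan]
  bench orange [443.5 345.1] 3.3 [120.9  52. ]
  top layer orange [529.6 -18.9] -9.2 [127.4  55.9]
scene rect [ 64.4   nan   nan -33.6] [nan nan]
  bench orange [442.8 343.4] 3.7 [120.6  51.9]
  bench blue [ 618. -208.] 13.0 [105.3  34.8]
  top layer orange [531.9 -22.2] -7.8 [118.7  59.6]
can top ((715.9478149414062, -320.31103515625), 29.424448013305664)
can scene ((714.0230712890625, -323.5614013671875), 31.191099166870117)
598.8812641367904 -213.02371914243443
t 31.1 pos [ 595.4 -198.8  177.5] yaw 13.2 q6 53.6 F [-0.3  0.3 -0. ] grip 0.0 w 90.1
(np.float64(598.8812641367904), np.float64(-213.02371914243443), 2, 13.2, 1) yaw 13.2 q6~53 linear [0.0001, 0.0146, 0.1755] dr [-0.0, -0.0, 0.0]
```

View pics/bed_s2.png

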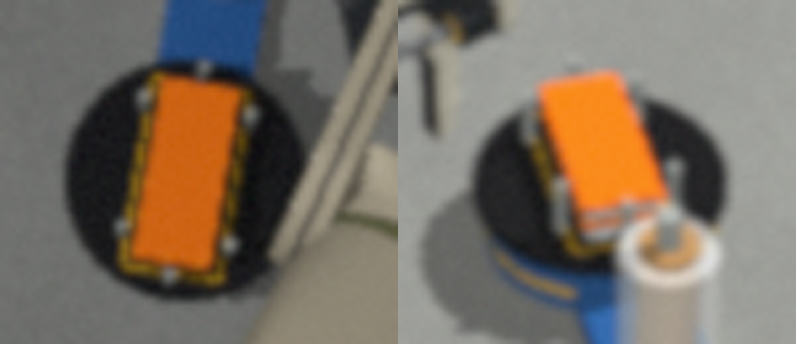

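The stack is square; the layers are visible in the scene crop at about (610,215). Now plate 3, gripped 22 mm off-centre so the gripper body clears the can.

drive_tool(
  targets=[
    {"dr": [0,0,0],"linear": [0,0.0145,0.04],"jaw": 0.09},
    {"dr": [0,0,0],"linear": [0,0.0145,0.09],"jaw": 0.09},
    {"dr": [0,0,0],"linear": [0,0.0145,0.135],"jaw": 0.085},
    {"dr": [0,0,0],"linear": [0,0.0145,0.16],"jaw": 0.08},
    {"dr": [0,0,0],"linear": [0,0.0145,0.171],"jaw": 0.075},
    {"dr": [0,0,0],"linear": [0,0.0145,0.174],"jaw": 0.07},
    {"dr": [0,0,0],"linear": [0,0.0145,0.175],"jaw": 0.07},
    {"dr": [0,0,0],"linear": [0,0.0145,0.175],"jaw": 0.065},
  ],
  newtons=40,
)

```text
clock: 31.85
position: [600.5, -214.8, 4.7]
orientation: [3.119, 0.36, 0.005]
ft_force: [-0.0, 0.0, 0.5]
gripper_width: 0.717
finger_force: 0.0
```

drive_tool(
  targets=[
    {"dr": [0,0,0],"linear": [0,0,0],"jaw": 0.06},
    {"dr": [0,0,0],"linear": [0,0,0],"jaw": 0.05},
    {"dr": [0,0,0],"linear": [0,0,0],"jaw": 0.04},
    {"dr": [0,0,0],"linear": [0,0,0],"jaw": 0.04},
    {"dr": [0,0,0],"linear": [0,0,0],"jaw": 0.04},
    {"dr": [0,0,0],"linear": [0,0,0],"jaw": 0.04},
  ],
  newtons=40,
)

```text
clock: 32.45
position: [599.3, -214.4, 3.2]
orientation: [3.12, 0.36, 0.002]
ft_force: [-1.1, 1.1, 4.9]
gripper_width: 0.529
finger_force: 40.0
```

```bash
python3 -c "
from h import *
p=ctrl.observe()['position'];t=np.radians(13.2);e=np.array([np.cos(t),np.sin(t)])
off=(np.array([621.3,-208.1])-p[:2])@e;print('off',off)
t=np.radians(-8.4);e=np.array([np.cos(t),np.sin(t)])
q=np.array([531.1,-20.4])-off*e;print(q)
go([(q[0],q[1],175,-8.4,1)])"
```

```text
off 22.835511774859945
[508.50945999 -17.06411928]
t 32.5 pos [ 599.3 -214.4    3.2] yaw 13.2 q6 52.5 F [-1.1  1.1  4.9] grip 40.0 w 49.2
(np.float64(508.5094599920805), np.float64(-17.064119281155847), 175, -8.4, 1) yaw -8.4 q6~-88 linear [-0.0433, -0.2127, -0.172] dr [0.0, -0.1, 21.6]
```

drive_tool(
  targets=[
    {"dr": [0,0,0],"linear": [0,0,-0.03],"jaw": 0.04},
    {"dr": [0,0,0],"linear": [0,0,-0.075],"jaw": 0.04},
    {"dr": [0,0,0],"linear": [0,0,-0.12],"jaw": 0.04},
    {"dr": [0,0,0],"linear": [0,0,-0.165],"jaw": 0.04},
    {"dr": [0,0,4],"linear": [-0.01,-0.03,-0.172],"jaw": 0.04},
    {"dr": [0,0,9],"linear": [-0.02,-0.075,-0.172],"jaw": 0.04},
    {"dr": [0,0,14],"linear": [-0.03,-0.12,-0.172],"jaw": 0.04},
    {"dr": [0,0,18],"linear": [-0.037,-0.165,-0.172],"jaw": 0.04},
    {"dr": [0,0,21.6],"linear": [-0.043,-0.205,-0.172],"jaw": 0.04},
    {"dr": [0,0,21.6],"linear": [-0.0433,-0.2127,-0.172],"jaw": 0.04},
    {"dr": [0,0,21.6],"linear": [-0.0433,-0.2127,-0.172],"jaw": 0.04},
    {"dr": [0,0,21.6],"linear": [-0.0433,-0.2127,-0.172],"jaw": 0.04},
  ],
)

```text
clock: 33.65
position: [508.5, -17.7, 174.3]
orientation: [3.133, -0.23, 0.0]
ft_force: [0.9, -0.3, -1.3]
gripper_width: 0.53
finger_force: 40.0
```

drive_tool(
  targets=[
    {"dr": [0,0,0],"linear": [0,0,0.02],"jaw": 0.04},
    {"dr": [0,0,0],"linear": [0,0,0.045],"jaw": 0.04},
    {"dr": [0,0,0],"linear": [0,0,0.065],"jaw": 0.04},
    {"dr": [0,0,0],"linear": [0,0,0.075],"jaw": 0.04},
    {"dr": [0,0,0],"linear": [0,0,0.077],"jaw": 0.04},
    {"dr": [0,0,0],"linear": [0,0,0.077],"jaw": 0.04},
    {"dr": [0,0,0],"linear": [0,0,0.077],"jaw": 0.04},
    {"dr": [0,0,0],"linear": [0,0,0.077],"jaw": 0.04},
  ],
)

```text
clock: 34.45
position: [509.1, -17.1, 98.6]
orientation: [3.133, -0.231, 0.003]
ft_force: [0.4, -0.5, -0.9]
gripper_width: 0.532
finger_force: 40.0
```

```bash
python3 -c "
from h import *
d=cap('scene')
cv2.imwrite('pics/low3.png',cv2.resize(d['image'][175:250,235:335,::-1],None,fx=5,fy=5,interpolation=cv2.INTER_CUBIC))
go([(508.5,-17.1,85.2,-8.4,1)])"
```

```text
t 34.5 pos [509.  -17.1  98.4] yaw -8.4 q6 90.7 F [ 0.1 -0.1 -1.3] grip 40.0 w 49.4
(508.5, -17.1, 85.2, -8.4, 1) yaw -8.4 q6~-89 linear [-0.0005, 0.0001, 0.0132] dr [0.0, -0.1, -0.0]
```

View pics/low3.png

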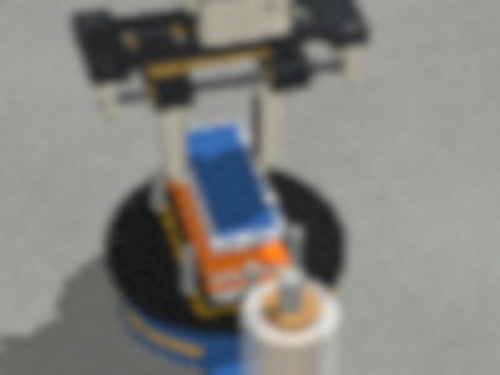

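The plate is level and over the stack at about crop (235,190), so I'll lower and release it.

drive_tool(
  targets=[
    {"dr": [0,0,0],"linear": [-0.0002,0,0.006],"jaw": 0.04},
    {"dr": [0,0,0],"linear": [-0.0002,0,0.011],"jaw": 0.04},
    {"dr": [0,0,0],"linear": [-0.0002,0,0.013],"jaw": 0.04},
    {"dr": [0,0,0],"linear": [-0.0002,0,0.0132],"jaw": 0.04},
    {"dr": [0,0,0],"linear": [-0.0002,0,0.0132],"jaw": 0.04},
  ],
)

```text
clock: 35.0
position: [508.0, -16.8, 85.2]
orientation: [3.133, -0.231, -0.0]
ft_force: [-6.6, -0.3, 11.0]
gripper_width: 0.53
finger_force: 40.0
```

drive_tool(
  targets=[
    {"dr": [0,0,0],"linear": [0,0,0],"jaw": 0.06},
    {"dr": [0,0,0],"linear": [0,0,0],"jaw": 0.065},
    {"dr": [0,0,0],"linear": [0,0,0],"jaw": 0.07},
    {"dr": [0,0,0],"linear": [0,0,0],"jaw": 0.07},
    {"dr": [0,0,0],"linear": [0,0,0],"jaw": 0.07},
    {"dr": [0,0,0],"linear": [0,0,-0.05],"jaw": 0.07},
    {"dr": [0,0,0],"linear": [0,0,-0.09],"jaw": 0.09},
    {"dr": [0,0,0],"linear": [0,0,-0.09],"jaw": 0.09},
    {"dr": [0,0,0],"linear": [0,0,-0.09],"jaw": 0.09},
    {"dr": [0,0,0],"linear": [0,0,-0.09],"jaw": 0.09},
  ],
)

```text
clock: 36.0
position: [507.2, -16.8, 172.7]
orientation: [-3.133, 0.231, 0.003]
ft_force: [-0.1, -0.2, -0.2]
gripper_width: 0.963
finger_force: 0.0
```

```bash
python3 -c "
from h import *
go([(443.2,345,175,3.4,1)])"
```

```text
t 36.0 pos [507.2 -16.8 172.7] yaw -8.4 q6 90.8 F [-0.1 -0.2 -0.2] grip 0.0 w 89.6
(443.2, 345, 175, 3.4, 1) yaw 3.4 q6~-61 linear [-0.1164, -0.3485, -0.002] dr [-0.0, 0.1, -11.8]
```

drive_tool(
  targets=[
    {"dr": [0,0,-11.8],"linear": [-0.1164,-0.3485,-0.002],"jaw": 0.09},
    {"dr": [0,0,-11.8],"linear": [-0.1164,-0.3485,-0.002],"jaw": 0.09},
    {"dr": [0,0,-11.8],"linear": [-0.1164,-0.3485,-0.002],"jaw": 0.09},
    {"dr": [0,0,-11.8],"linear": [-0.1164,-0.3485,-0.002],"jaw": 0.09},
    {"dr": [0,0,-11.8],"linear": [-0.1164,-0.3485,-0.002],"jaw": 0.09},
    {"dr": [0,0,-11.8],"linear": [-0.1164,-0.3485,-0.002],"jaw": 0.09},
    {"dr": [0,0,-11.8],"linear": [-0.1164,-0.3485,-0.002],"jaw": 0.09},
    {"dr": [0,0,-11.8],"linear": [-0.1164,-0.3485,-0.002],"jaw": 0.09},
    {"dr": [0,0,-11.8],"linear": [-0.1164,-0.3485,-0.002],"jaw": 0.09},
    {"dr": [0,0,-11.8],"linear": [-0.1164,-0.3485,-0.002],"jaw": 0.09},
    {"dr": [0,0,-11.8],"linear": [-0.1164,-0.3485,-0.002],"jaw": 0.09},
  ],
)

```text
clock: 37.1
position: [444.1, 343.3, 175.3]
orientation: [3.139, 0.09, -0.002]
ft_force: [0.4, -0.3, 0.5]
gripper_width: 0.967
finger_force: 0.0
```

```bash
python3 -W ignore bedcheck.py 92 blue p3; python3 -c "
from h import *
go([(443.2,345,1,3.4,1)])"
```

```text
top rect [  nan -64.6  34.1 -32.2] [nan nan]
  top layer blue [530.5 -18.5] -8.0 [106.8  36.2]
scene rect [ 64.    nan   nan -33.6] [nan nan]
  bench orange [442.8 343.4] 3.7 [120.6  51.9]
  top layer blue [528.5 -18.8] -7.0 [101.5  35.7]
t 37.2 pos [444.5 343.4 175.9] yaw 3.2 q6 119.2 F [-0.1 -0.   0.6] grip 0.0 w 90.1
(443.2, 345, 1, 3.4, 1) yaw 3.4 q6~-61 linear [-0.0011, -0.0017, 0.1749] dr [0.0, 0.0, -0.2]
```

drive_tool(
  targets=[
    {"dr": [0,0,0],"linear": [-0.0012,-0.001,0.05],"jaw": 0.09},
    {"dr": [0,0,0],"linear": [-0.0012,-0.001,0.1],"jaw": 0.09},
    {"dr": [0,0,0],"linear": [-0.0012,-0.001,0.14],"jaw": 0.08},
    {"dr": [0,0,0],"linear": [-0.0012,-0.001,0.165],"jaw": 0.075},
    {"dr": [0,0,0],"linear": [-0.0012,-0.001,0.172],"jaw": 0.07},
    {"dr": [0,0,0],"linear": [-0.0012,-0.001,0.1745],"jaw": 0.07},
    {"dr": [0,0,0],"linear": [-0.0012,-0.001,0.175],"jaw": 0.07},
    {"dr": [0,0,0],"linear": [-0.0012,-0.001,0.175],"jaw": 0.065},
  ],
  newtons=25,
)

```text
clock: 38.0
position: [444.3, 346.6, 3.2]
orientation: [-3.139, -0.092, -0.005]
ft_force: [0.2, 1.1, -0.2]
gripper_width: 0.714
finger_force: 0.0
```

drive_tool(
  targets=[
    {"dr": [0,0,0],"linear": [0,0,0],"jaw": 0.06},
    {"dr": [0,0,0],"linear": [0,0,0],"jaw": 0.055},
    {"dr": [0,0,0],"linear": [0,0,0],"jaw": 0.045},
    {"dr": [0,0,0],"linear": [0,0,0],"jaw": 0.045},
    {"dr": [0,0,0],"linear": [0,0,0],"jaw": 0.045},
    {"dr": [0,0,0],"linear": [0,0,0],"jaw": 0.045},
  ],
  newtons=25,
)

```text
clock: 38.6
position: [443.2, 346.2, 2.0]
orientation: [-3.14, -0.092, -0.002]
ft_force: [-0.8, -0.6, 6.6]
gripper_width: 0.575
finger_force: 25.0
```

```bash
python3 -c "
from h import *
p=ctrl.observe()['position']
go([(531.0+p[0]-443.6,-20.5,175,-8.3,1)])"
```

```text
t 38.6 pos [443.2 346.2   2. ] yaw 3.4 q6 119.4 F [-0.8 -0.6  6.6] grip 25.0 w 53.5
(np.float64(530.6330365613868), -20.5, 175, -8.3, 1) yaw -8.3 q6~-89 linear [0.0659, 0.3711, -0.1732] dr [-0.0, -0.1, 11.7]
```

drive_tool(
  targets=[
    {"dr": [0,0,0],"linear": [0,0,-0.03],"jaw": 0.045},
    {"dr": [0,0,0],"linear": [0,0,-0.075],"jaw": 0.045},
    {"dr": [0,0,0],"linear": [0,0,-0.12],"jaw": 0.045},
    {"dr": [0,0,1],"linear": [0.002,0.015,-0.165],"jaw": 0.045},
    {"dr": [0,0,3],"linear": [0.01,0.055,-0.173],"jaw": 0.045},
    {"dr": [0,0,5],"linear": [0.018,0.1,-0.173],"jaw": 0.045},
    {"dr": [0,0,7],"linear": [0.026,0.148,-0.173],"jaw": 0.045},
    {"dr": [0,0,9],"linear": [0.034,0.195,-0.173],"jaw": 0.045},
    {"dr": [0,0,11],"linear": [0.043,0.242,-0.173],"jaw": 0.045},
    {"dr": [0,0,11.8],"linear": [0.051,0.288,-0.173],"jaw": 0.045},
    {"dr": [0,0,11.8],"linear": [0.06,0.335,-0.173],"jaw": 0.045},
    {"dr": [0,0,11.8],"linear": [0.0659,0.371,-0.173],"jaw": 0.045},
  ],
)

```text
clock: 39.8
position: [530.4, -23.3, 174.0]
orientation: [3.133, -0.233, 0.0]
ft_force: [0.6, 0.4, -1.2]
gripper_width: 0.575
finger_force: 25.0
```

drive_tool(
  targets=[
    {"dr": [0,0,0],"linear": [0,0,0],"jaw": 0.045},
    {"dr": [0,0,0],"linear": [0,0,0.005],"jaw": 0.045},
    {"dr": [0,0,0],"linear": [0,0,0.025],"jaw": 0.045},
    {"dr": [0,0,0],"linear": [0,0,0.045],"jaw": 0.045},
    {"dr": [0,0,0],"linear": [0,0,0.06],"jaw": 0.045},
    {"dr": [0,0,0],"linear": [0,0,0.068],"jaw": 0.045},
    {"dr": [0,0,0],"linear": [0,0,0.068],"jaw": 0.045},
    {"dr": [0,0,0],"linear": [0,0,0.068],"jaw": 0.045},
    {"dr": [0,0,0],"linear": [0,0,0.068],"jaw": 0.045},
  ],
)

```text
clock: 40.7
position: [531.1, -20.6, 107.3]
orientation: [3.133, -0.231, 0.003]
ft_force: [0.1, -0.3, 0.8]
gripper_width: 0.572
finger_force: 25.0
```

```bash
python3 -c "
from h import *
go([(530.8,-20.5,94,-8.4,1)])"
```

```text
t 40.7 pos [531.1 -20.6 107.3] yaw -8.4 q6 90.7 F [ 0.1 -0.3  0.8] grip 25.0 w 53.2
(530.8, -20.5, 94, -8.4, 1) yaw -8.4 q6~-89 linear [-0.0003, -0.0, 0.0133] dr [-0.0, -0.1, -0.0]
```

drive_tool(
  targets=[
    {"dr": [0,0,0],"linear": [0.0002,0,0.006],"jaw": 0.045},
    {"dr": [0,0,0],"linear": [0.0002,0,0.011],"jaw": 0.045},
    {"dr": [0,0,0],"linear": [0.0002,0,0.013],"jaw": 0.045},
    {"dr": [0,0,0],"linear": [0.0002,0,0.0133],"jaw": 0.045},
    {"dr": [0,0,0],"linear": [0.0002,0,0.0133],"jaw": 0.045},
  ],
)

```text
clock: 41.2
position: [530.7, -20.8, 93.8]
orientation: [3.133, -0.231, 0.001]
ft_force: [-4.3, 0.2, 9.5]
gripper_width: 0.575
finger_force: 25.0
```

drive_tool(
  targets=[
    {"dr": [0,0,0],"linear": [0,0,0],"jaw": 0.065},
    {"dr": [0,0,0],"linear": [0,0,0],"jaw": 0.068},
    {"dr": [0,0,0],"linear": [0,0,0],"jaw": 0.072},
    {"dr": [0,0,0],"linear": [0,0,0],"jaw": 0.072},
    {"dr": [0,0,0],"linear": [0,0,0],"jaw": 0.072},
    {"dr": [0,0,0],"linear": [0,0,-0.05],"jaw": 0.072},
    {"dr": [0,0,0],"linear": [0,0,-0.09],"jaw": 0.08},
    {"dr": [0,0,0],"linear": [0,0,-0.09],"jaw": 0.07},
    {"dr": [0,0,0],"linear": [0,0,-0.09],"jaw": 0.07},
    {"dr": [0,0,0],"linear": [0,0,-0.09],"jaw": 0.07},
  ],
)

```text
clock: 42.2
position: [529.7, -20.6, 181.4]
orientation: [-3.133, 0.231, 0.003]
ft_force: [-0.6, -0.4, -0.7]
gripper_width: 0.749
finger_force: 0.0
```

```bash
python3 -c "
from h import *
go([(529,-379,182,15,1),(530,250,182,-8.4,1)])"
```

```text
t 42.2 pos [529.7 -20.6 181.4] yaw -8.4 q6 90.7 F [-0.6 -0.4 -0.7] grip 0.0 w 69.6
(529, -379, 182, 15, 1) yaw 15 q6~34 linear [0.0519, 0.3546, -0.0007] dr [-0.0, 0.1, -23.4]
(530, 250, 182, -8.4, 1) yaw -8.4 q6~-62 linear [-0.0394, -0.2677, -0.0005] dr [0.0, 0.1, -0.0]
```

drive_tool(
  targets=[
    {"dr": [0,0,-23.4],"linear": [0.0519,0.3546,-0.0007],"jaw": 0.05},
    {"dr": [0,0,-23.4],"linear": [0.0519,0.3546,-0.0007],"jaw": 0.05},
    {"dr": [0,0,-23.4],"linear": [0.0519,0.3546,-0.0007],"jaw": 0.05},
    {"dr": [0,0,-23.4],"linear": [0.0519,0.3546,-0.0007],"jaw": 0.05},
    {"dr": [0,0,-23.4],"linear": [0.0519,0.3546,-0.0007],"jaw": 0.05},
    {"dr": [0,0,-23.4],"linear": [0.0519,0.3546,-0.0007],"jaw": 0.05},
    {"dr": [0,0,-23.4],"linear": [0.0519,0.3546,-0.0007],"jaw": 0.05},
    {"dr": [0,0,-23.4],"linear": [0.0519,0.3546,-0.0007],"jaw": 0.05},
    {"dr": [0,0,-23.4],"linear": [0.0519,0.3546,-0.0007],"jaw": 0.05},
    {"dr": [0,0,-23.4],"linear": [0.0519,0.3546,-0.0007],"jaw": 0.05},
    {"dr": [0,0,-23.4],"linear": [0.0519,0.3546,-0.0007],"jaw": 0.05},
  ],
)

```text
clock: 43.3
position: [529.7, -377.4, 182.4]
orientation: [-3.113, -0.411, 0.002]
ft_force: [-0.1, 0.1, -0.2]
gripper_width: 0.538
finger_force: 0.0
```

```bash
python3 -W ignore bedcheck.py 98 orange s3; python3 -c "
from h import *
go([(529,-379.5,65.5,15,1)])"
```

```text
top rect [  nan -63.8  33.3 -32.1] [nan nan]
  top layer orange [528.2 -18.8] -7.7 [128.5  55.8]
scene rect [ 64.4   nan   nan -34. ] [nan nan]
  top layer orange [534.3 -23.9] -10.0 [120.3  62.1]
t 43.4 pos [ 530.1 -377.5  183.3] yaw 15.1 q6 35.0 F [-0.9  0.7  0.3] grip 0.0 w 50.1
(529, -379.5, 65.5, 15, 1) yaw 15 q6~35 linear [-0.0015, 0.0018, 0.1178] dr [-0.0, 0.0, 0.1]
```

View pics/bed_s3.png

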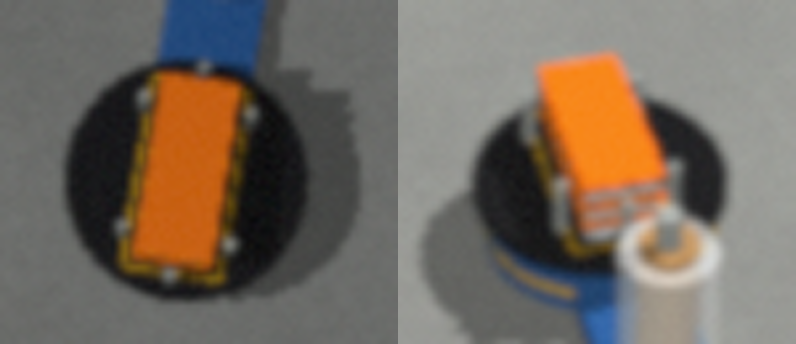

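The crop shows the complete stack, square, with layers alternating at about (625,215). Now the isolator goes back on.

drive_tool(
  targets=[
    {"dr": [0,0,0],"linear": [-0.0012,0.001,0.05],"jaw": 0.05},
    {"dr": [0,0,0],"linear": [-0.0012,0.001,0.09],"jaw": 0.05},
    {"dr": [0,0,0],"linear": [-0.0012,0.001,0.11],"jaw": 0.05},
    {"dr": [0,0,0],"linear": [-0.0012,0.001,0.118],"jaw": 0.05},
    {"dr": [0,0,0],"linear": [-0.0012,0.001,0.118],"jaw": 0.05},
    {"dr": [0,0,0],"linear": [-0.0012,0.001,0.118],"jaw": 0.05},
  ],
  newtons=15,
)

```text
clock: 44.0
position: [530.0, -380.7, 67.5]
orientation: [3.113, 0.41, 0.003]
ft_force: [0.2, -0.2, 0.2]
gripper_width: 0.536
finger_force: 0.0
```

drive_tool(
  targets=[
    {"dr": [0,0,0],"linear": [0,0,0],"jaw": 0.025},
    {"dr": [0,0,0],"linear": [0,0,0],"jaw": 0.02},
    {"dr": [0,0,0],"linear": [0,0,0],"jaw": 0.01},
    {"dr": [0,0,0],"linear": [0,0,0],"jaw": 0.01},
    {"dr": [0,0,0],"linear": [0,0,0],"jaw": 0.01},
    {"dr": [0,0,0],"linear": [0,0,0],"jaw": 0.01},
  ],
  newtons=15,
)

```text
clock: 44.6
position: [528.6, -379.2, 65.7]
orientation: [-3.113, -0.409, 0.001]
ft_force: [-1.6, 5.8, 4.5]
gripper_width: 0.15
finger_force: 15.0
```

```bash
python3 -c "
from h import *
go([(529,-379.3,65.5,-59.5,1)])"
```

```text
t 44.6 pos [ 528.6 -379.2   65.7] yaw 15.0 q6 34.8 F [-1.6  5.8  4.5] grip 15.0 w 14.0
(529, -379.3, 65.5, -59.5, 1) yaw -59.5 q6~-71 linear [0.0004, 0.0002, 0.0002] dr [-0.1, 0.1, 74.5]
```

drive_tool(
  targets=[
    {"dr": [0,0,8],"linear": [0,-0.001,0],"jaw": 0.01},
    {"dr": [0,0,77],"linear": [0,-0.001,0],"jaw": 0.01},
    {"dr": [0,0,77],"linear": [0,-0.001,0],"jaw": 0.01},
    {"dr": [0,0,77],"linear": [0,-0.001,0],"jaw": 0.01},
    {"dr": [0,0,77],"linear": [0,-0.001,0],"jaw": 0.01},
    {"dr": [0,0,77],"linear": [0,-0.001,0],"jaw": 0.01},
    {"dr": [0,0,77],"linear": [0,-0.001,0],"jaw": 0.01},
    {"dr": [0,0,77],"linear": [0,-0.001,0],"jaw": 0.01},
    {"dr": [0,0,77],"linear": [0,-0.001,0],"jaw": 0.01},
    {"dr": [0,0,77],"linear": [0,-0.001,0],"jaw": 0.01},
    {"dr": [0,0,77],"linear": [0,-0.001,0],"jaw": 0.01},
  ],
  newtons=20,
)

```text
clock: 45.7
position: [528.3, -380.0, 65.7]
orientation: [2.695, -1.613, 0.0]
ft_force: [-2.7, -4.6, 1.6]
gripper_width: 0.155
finger_force: 20.1
```

drive_tool(
  targets=[
    {"dr": [0,0,3],"linear": [0,0,0],"jaw": 0.01},
    {"dr": [0,0,5],"linear": [0,0,0],"jaw": 0.01},
    {"dr": [0,0,5],"linear": [0,0,0],"jaw": 0.01},
    {"dr": [0,0,5],"linear": [0,0,0],"jaw": 0.01},
  ],
  newtons=25,
)

```text
clock: 46.1
position: [528.5, -380.4, 65.8]
orientation: [2.622, -1.728, 0.002]
ft_force: [-2.7, -5.3, 0.7]
gripper_width: 0.16
finger_force: 27.0
```

```bash
python3 -c "
from h import *
print(ctrl.observe()['ft_torque'])
go([(529,-379.3,180,-59.5,1)])"
```

```text
[-0.83934241  0.41366855  0.67075211]
t 46.1 pos [ 528.5 -380.4   65.8] yaw -66.8 q6 116.6 F [-2.7 -5.3  0.7] grip 27.0 w 14.8
(529, -379.3, 180, -59.5, 1) yaw -59.5 q6~-71 linear [-0.0006, -0.0008, -0.1142] dr [0.0, -0.1, -7.3]
```

At the ON stop (moment 0.67 N m against 0.08 friction). Release, lift, and move back off the isolator.

drive_tool(
  targets=[
    {"dr": [0,0,0],"linear": [0,0,0],"jaw": 0.06},
    {"dr": [0,0,0],"linear": [0,0,0],"jaw": 0.06},
    {"dr": [0,0,0],"linear": [0,0,0],"jaw": 0.06},
    {"dr": [0,0,0],"linear": [0,0,0],"jaw": 0.06},
    {"dr": [0,0,0],"linear": [0,0,-0.05],"jaw": 0.06},
    {"dr": [0,0,0],"linear": [0,0,-0.1],"jaw": 0.06},
    {"dr": [0,0,0],"linear": [0,0,-0.15],"jaw": 0.06},
    {"dr": [0,0,0],"linear": [0,0,-0.15],"jaw": 0.06},
    {"dr": [0,0,0],"linear": [0,0,-0.15],"jaw": 0.06},
    {"dr": [0,0,0],"linear": [0,0,-0.15],"jaw": 0.06},
  ],
)

```text
clock: 47.1
position: [528.1, -378.8, 213.9]
orientation: [-2.619, 1.734, 0.003]
ft_force: [-0.1, 0.1, -0.3]
gripper_width: 0.643
finger_force: 0.0
```

```bash
python3 - <<'E'
from h import *
d=cap('scene');P=world(d)
D=np.hypot(P[...,0]-529.5,P[...,1]+379);k=(P[...,2]>80)&(P[...,2]<100)&(D<50);pp=P[k]
w,e=np.linalg.eigh(np.cov(pp[:,:2].T));print('bar',pp.mean(0).round(1),np.degrees(np.arctan2(e[1,1],e[0,1])),len(pp))
i=d['image'][:,:,::-1]
cv2.imwrite('pics/final.png',np.vstack([cv2.resize(i[160:310,100:400],(800,400),interpolation=cv2.INTER_CUBIC)]))
go([])
E
```

```text
bar [ 531.2 -381.1   88.4] 122.2545699833748 94
t 47.1 pos [ 527.8 -378.6  213.2] yaw -67.0 q6 116.8 F [-0.4 -0.  -0.6] grip 0.0 w 60.1
```

View pics/final.png

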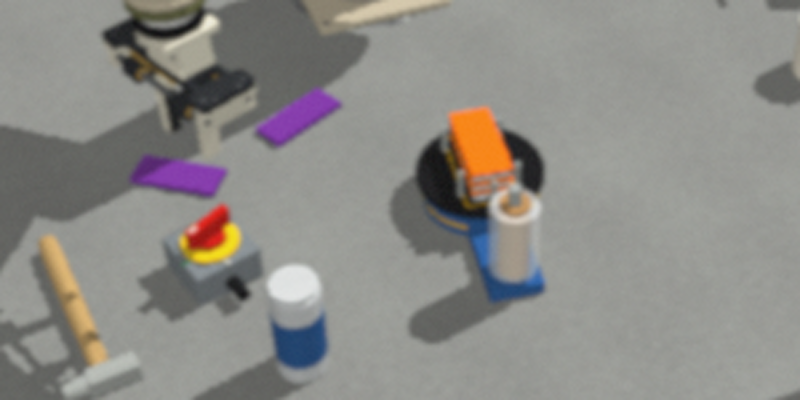

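The picture shows the handle on ON at px (207,228) and the stack intact at (482,150). The bar has turned about 73°, which agrees with the 74.5° stop-to-stop angle within measuring noise.

```bash
python3 -c "
from h import *
print(finish_job())"
```

```text
the job is handed in; nothing more can be done
None
```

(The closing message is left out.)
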